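# Swap two polishing wheels between spindle heads

### The arm

A 7-joint arm with a two-finger parallel gripper is mounted at the origin on a cart in front of the work surface, level with it; the furniture and walls round the work are solid. World frame = base frame: x ahead of the robot, y to its left, z up, the work surface at z = 0. Lengths are in m, angles in rad, forces in N, time in s.
With the tool pointing down it reaches from about 0.425 to 0.925 m from the base axis. Payload 6.8 kg.
Tool frame: the origin (TCP) lies at the very end of the fingers, on their centre line; the grasp point (between the pads) lies 19 mm behind it; z points along the fingers, y is the direction in which the jaws open and shut (so a half turn about z gives the same grasp; the last joint's range is limited). The gripper opens to 85 mm and grips with 20 to 120 N. Pads are 22 mm wide; open, the fingers measure 114 mm over their backs; the gripper's body (76 mm by 85 mm) begins 54 mm behind the grasp point. The pads swing forward as they close: fully open they stand 13 mm farther back than shut.
Start: joints at [1.116, 0.477, 0.022, 1.555, -0.011, 1.109, -0.083], TCP at [0.229, -0.635, 0.231] pointing down, gripper open.
Joint ranges: [-2.96, 2.96], [-0.34, 2.1], [-1.41, 1.46], [0.24, 2.44], [-1.37, 4.51], [0.17, 1.92], [-2.96, 2.96]. Speed limits (rad/s): [2.39, 2.39, 3.14, 3.14, 3.14, 3.14, 3.14].

### API

Orientations are given as a rotation vector (axis times angle).
In Python, from bench import monitor, viewer, job gives the robot as it stands. The module is installed in compiled form; this text tells all that it offers.
- The arm moves only by the tool drive_tool, never from a script. Its argument "commands" is a list of rows, each an object with "linear": the shift along the tool's x, y, z in m, a list of three; "dr": the turn, a rotation vector about the tool's x, y, z in degrees, a list of three; "jaw": the closure, from 0 (fully open) to 1 (shut). A call has 1 to 8 rows; each row shifts and turns the pose as measured when the row begins, along the tool's axes as they then stand; what a row does not reach is not made up. A row lasts 1/8 s, in which the tool goes at most 62.5 mm and 10.7 degrees, less where a joint would pass 70% of its speed; a pose out of reach is approached as far as the arm can. A call is refused whole if a number of a shift passes 0.0625 or a number of a turn 10.7, either way. A call with a gripper value outside its range is refused whole. The fingers move at their own pace and stop on an object; "force" is the grip in N (left out, the last holds). Time passes only in rows, so rows that do not move let the fingers close. It gives the time, the measured TCP pose, the force and the opening at its end, in the units of the state.
- monitor.get_obs(): the state, without advancing time (a new reading comes with each control period).
- viewer.grab_frame(name): name is "scene" or "top" or "wrist"; returns the picture (480x640x3 uint8, red, green, blue); there is no depth.
- viewer.calibration(name): a dict with "K" (3x3 intrinsics, pixels), "R" (3x3) and "t" (3): a world point X has camera coordinates R X + t. Camera axes: x right, y down, z forward; pixel columns grow to the right and rows downward; lengths in m; the calibration is good to about 2 mm. A picture is of the moment at which its call begins: read the wrist's pose just before it. calibration takes no time and is no camera call; for the wrist camera it gives the pose at the moment of the call.
- job.hand_in(): hands the job in, once; it reports no verdict.
The state is a dict: "clock": time; "joints": joint angles; "qvel": joint speeds; "tau": joint torques, N m; "tcp_pos": TCP position; "orientation": TCP orientation; "contact_force": force on the tool from outside, world axes, zero at the start; "moment": the same for the moment, N m; "grip_width": finger opening in m.
Only numpy, scipy, OpenCV 4.12 (cv2) and the standard library are available. Lean on these libraries where they do the work, as an engineer would, in place of code of your own. Each camera call takes 0.05 s, during which the arm holds its last target.

### The job

The felt wheel and the flap wheel have been put on the wrong spindles: the flap wheel belongs on the square-footed head and the felt wheel on the round-footed one. Lift off the clamping flanges, swap the two wheels by way of a free spot on the bench, and drop each flange back, hub up, on top of the new wheel on the spindle it came from, so that everything sits flat and fully down. Leave the two nuts, the emery block and the polish tin where they lie.

Things in the scene. Friction and masses are not known exactly. Their poses are not given: they have to be found in the camera images.
- square_head: Fixed spindle head, SQUARE cast foot 116x116x12 mm, bolt heads to 20 mm high. Its column, 47 to 74 mm thick, ends in a steel back flange, 47 mm in diameter, top 60 mm above the bench, on which the wheel rests. From it rises a 16 mm spindle, last 9 mm tapered to 6 mm, tip 116 mm above the bench. Wheel and flange are loose over it, not screwed. Origin: bench level, on the spindle's axis; z up.
- round_head: Fixed spindle head, ROUND cast foot 124 mm in diameter, 12 mm thick, bolt heads to 20 mm high. Back flange 39 mm in diameter, top 60 mm above the bench; spindle 16 mm, tip 116 mm above the bench, as on the square head. Origin: bench level, on the spindle's axis; z up. The bench between the two heads (over 120 mm from foot to foot) is always free for parking things.
- felt_wheel: Loose felt wheel: plain pale beige disc, 54 mm in diameter, 20 mm thick, 22 mm bore; about 0.12 kg. Starts on the square head under the large flange. Origin: centre of its underside; z up along the bore.
- flap_wheel: Loose abrasive flap wheel: dark brown, rim ribbed by its leaves, steel side plates round the bore; 60 mm in diameter (leaves to 62), 26 mm thick, 22 mm bore; about 0.15 kg. Starts on the round head under the small flange. Origin: centre of its underside; z up along the bore.
- large_flange: Loose grey metal clamping flange: disc 47 mm in diameter, 6 mm thick, with a round hub 34 mm in diameter rising 16 mm above it (22 mm high in all), 22 mm bore right through; 0.12 kg. Take it by the hub. Starts hub up on top of the wheel on the square head and belongs to that spindle. Origin: centre of the disc's underside; z up towards the hub.
- small_flange: Loose grey metal clamping flange: disc 39 mm in diameter, 6 mm thick, with a round hub 30 mm in diameter rising 16 mm above it (22 mm high in all), 22 mm bore right through; 0.12 kg. Take it by the hub. Starts hub up on top of the wheel on the round head and belongs to that spindle. Origin: centre of the disc's underside; z up towards the hub.
- nut_1: Loose steel M16 hexagon nut, 24x27x13 mm, on the bench on the robot's right; leave it alone. Origin: centre of its underside.
- nut_2: A second nut like the first, near it; leave it alone. Origin: centre of its underside.
- emery_block: Loose brown sanding block, 51x81x22 mm, on the bench on the robot's left; leave it alone. Origin: centre of its underside.
- polish_tin: Loose open round metal tin, 72 mm in diameter, 20 mm high, on the bench on the robot's left; leave it alone. Origin: centre of its underside.
There are look-alikes about, which are no part of the job. What is shaped like the large_flange but turquoise is not meant.

How it is judged:
At the end, for the whole second after the job is handed in: Flap wheel on the square head's back flange with the large flange on it, felt wheel on the round head's with the small flange on it, hubs up: each within 8 mm of the spindle axis, 4 mm of its seated height, level within 0.1 rad, at rest. Nuts, block and tin not moved over 20 mm (horizontal distance between each of flap_wheel, large_flange and square_head below 0.008 m and z of flap_wheel in the frame of square_head between 0.056 and 0.064 m and angle between each of flap_wheel, large_flange, felt_wheel, small_flange's own z axis and vertical below 0.1 rad and z of large_flange in the frame of square_head between 0.082 and 0.09 m and horizontal distance between each of felt_wheel, small_flange and round_head below 0.008 m and z of felt_wheel in the frame of round_head between 0.056 and 0.064 m and z of small_flange in the frame of round_head between 0.076 and 0.084 m and linear speed of each of flap_wheel, felt_wheel, large_flange, small_flange below 0.02 m/s); the robot touches nothing.
It fails at once if a nut, the emery block or the polish tin was moved by more than 20 mm (distance of any of nut_1, nut_2, emery_block, polish_tin from where it was at the start of the episode above 0.02 m).
It also fails if it takes over 125 s, if anything falls off the work surface, if the arm or the gripper's body presses on something with over 40 N, if the wrist force passes 120 N, or if a joint passes its speed limit or range.

## Working session

There is one attempt and no reset: what is moved stays moved. The work goes in short steps, Python scripts to look and compute and a tool call to move; the robot and the scene stay as the last step left them, time stands still between calls to the robot, and variables do not carry over. Pictures are saved under pics/ and viewed, and the job is handed in when it is done.

Besides the shell and the picture viewer there is one more tool, called after ">>>" in YAML: its name, and indented under it one key for each argument. drive_tool: Moves the arm, as the interface text tells. Its arguments: {"type":"object","properties":{"commands":{"type":"array"},"force":{"type":"number"}},"required":["commands"]}

```bash
mkdir -p pics
python3 - <<'E'
from bench import monitor, viewer, job
import cv2
print(monitor.get_obs())
for n in ["scene","top","wrist"]:
    f=viewer.grab_frame(n); cv2.imwrite(f"pics/{n}0.png",f[:,:,::-1]); c=viewer.calibration(n); print(n,c)
E
```

```text
{'clock': 0.0, 'joints': array([ 1.11589845,  0.47781172,  0.02234587,  1.55644464, -0.0114638 ,
        1.10928316, -0.08311099]), 'qvel': array([ 1.37613940e-04,  1.09253242e-04,  3.91687079e-04,  1.43252762e-05,
        7.40702038e-04, -7.29855286e-04,  6.32506270e-04]), 'tau': array([-9.15849305e-04, -5.96447575e+01,  1.60801850e+00, -2.81197429e+01,
        1.25551934e-02,  9.26978333e-03, -1.90103890e-05]), 'tcp_pos': array([ 0.2291992 , -0.63427555,  0.23032092]), 'orientation': array([-3.09274781e+00, -5.41753508e-01,  7.54241448e-04]), 'contact_force': array([-0.44594698,  1.30033987, -0.67291457]), 'moment': array([-0.00692998,  0.00467146,  0.00378531]), 'grip_width': 0.08539816112884073}
scene {'K': array([[604.96958865,   0.        , 323.42633667],
       [  0.        , 604.96958865, 242.30749019],
       [  0.        ,   0.        ,   1.        ]]), 'R': array([[-0.60988787, -0.7924686 , -0.00550488],
       [-0.41462281,  0.3250002 , -0.84997811],
       [ 0.67537005, -0.51610889, -0.52678924]]), 't': array([0.31204762, 0.27149581, 1.13872403])}
top {'K': array([[462.44051047,   0.        , 313.69829046],
       [  0.        , 462.44051047, 241.71637409],
       [  0.        ,   0.        ,   1.        ]]), 'R': array([[ 0.02284266, -0.99969455,  0.00943549],
       [-0.97978593, -0.02426195, -0.19857212],
       [ 0.19874039, -0.00470885, -0.98004086]]), 't': array([-0.01801903,  0.49106706,  0.99115191])}
wrist {'K': array([[406.15835207,   0.        , 317.38028148],
       [  0.        , 406.15835207, 238.26328085],
       [  0.        ,   0.        ,   1.        ]]), 'R': array([[ 0.33967777, -0.94054095, -0.00131659],
       [-0.89360565, -0.32316306,  0.31150374],
       [-0.29340749, -0.10463438, -0.95024402]]), 't': array([-0.67443091, -0.04054919,  0.38007834])}
```

View pics/scene0.png

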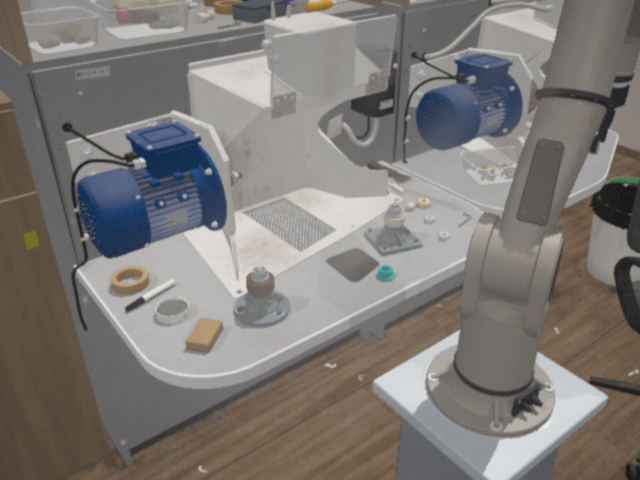

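View pics/top0.png

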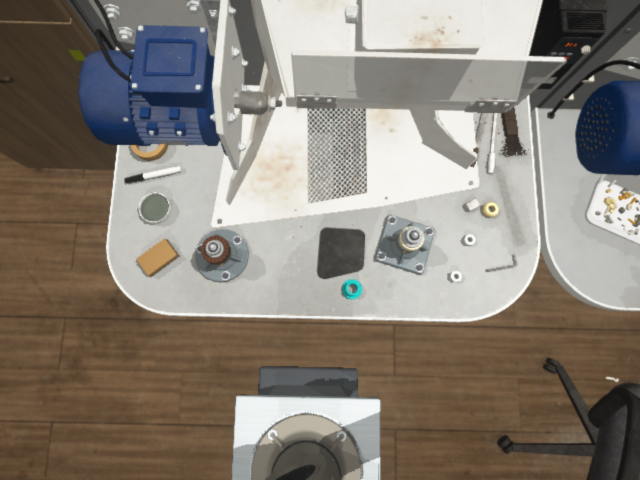

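View pics/wrist0.png

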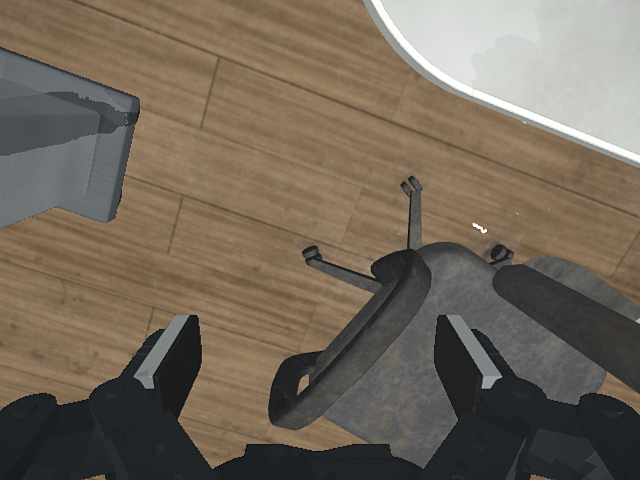

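```bash
cat > h.py <<'E'
import numpy as np, cv2
from bench import monitor, viewer, job
def proj(n,X,c=None):
    c=c or viewer.calibration(n); p=c["K"]@(c["R"]@np.array(X,float)+c["t"]); return p[:2]/p[2]
def ray(c,uv):
    d=c["R"].T@np.linalg.solve(c["K"],[uv[0],uv[1],1.]); return -c["R"].T@c["t"], d/np.linalg.norm(d)
def onplane(c,uv,z):
    o,d=ray(c,uv); return o+d*(z-o[2])/d[2]
def tri(obs):
    A=np.zeros((3,3));b=np.zeros(3);r=[]
    for c,uv in obs:
        o,d=ray(c,uv);P=np.eye(3)-np.outer(d,d);A+=P;b+=P@o;r.append((o,d))
    X=np.linalg.solve(A,b); return X,[np.linalg.norm(np.cross(X-o,d)) for o,d in r]
def save(n,f): cv2.imwrite(f"pics/{n}.png",f[:,:,::-1])
E
python3 - <<'E'
from h import *
o=monitor.get_obs()
for n in ["scene","top","wrist"]: print(n,proj(n,o["tcp_pos"]), -viewer.calibration(n)["R"].T@viewer.calibration(n)["t"])
c=viewer.calibration("top")
for uv in [(221,255),(215,238),(407,242),(410,232),(352,289),(157,258),(154,208),(456,276),(469,240)]: print(uv,onplane(c,uv,0.0).round(3),onplane(c,uv,0.116).round(3))
for n,f in (("scene",cv2.imread("pics/scene0.png")),("top",cv2.imread("pics/top0.png"))):
    a=[(180,200,380,320),(180,160,480,340)][n=="scene"] if 0 else None
f=cv2.imread("pics/top0.png")[200:310,130:530]; cv2.imwrite("pics/topc.png",cv2.resize(f,None,fx=2,fy=2,interpolation=3))
f=cv2.imread("pics/scene0.png")[180:350,150:460]; cv2.imwrite("pics/scenec.png",cv2.resize(f,None,fx=2.5,fy=2.5,interpolation=3))
E
```

```text
scene [595.21671089 151.24886852] [-0.46617769  0.74675734  0.83235085]
top [668.07455486 375.85108017] [ 0.28457028 -0.0014321   1.06905161]
wrist [316.9309008  317.91570942] [ 0.30437203 -0.60766463  0.37291044]
(221, 255) [0.464 0.21  0.   ] [0.445 0.187 0.116]
(215, 238) [0.505 0.226 0.   ] [0.481 0.202 0.116]
(407, 242) [ 0.506 -0.227  0.   ] [ 0.482 -0.203  0.116]
(410, 232) [ 0.531 -0.235  0.   ] [ 0.504 -0.209  0.116]
(352, 289) [ 0.392 -0.098  0.   ] [ 0.38  -0.087  0.116]
(157, 258) [0.454 0.358 0.   ] [0.435 0.319 0.116]
(154, 208) [0.574 0.376 0.   ] [0.543 0.335 0.116]
(456, 276) [ 0.428 -0.34   0.   ] [ 0.412 -0.303  0.116]
(469, 240) [ 0.515 -0.374  0.   ] [ 0.49  -0.334  0.116]
```

View pics/topc.png

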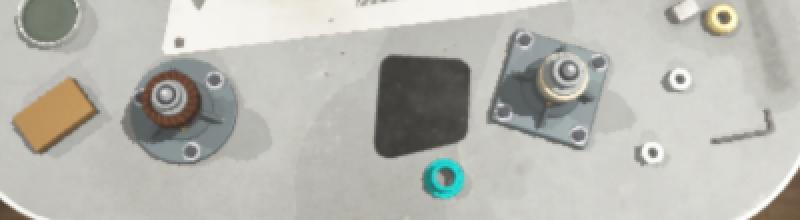

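View pics/scenec.png

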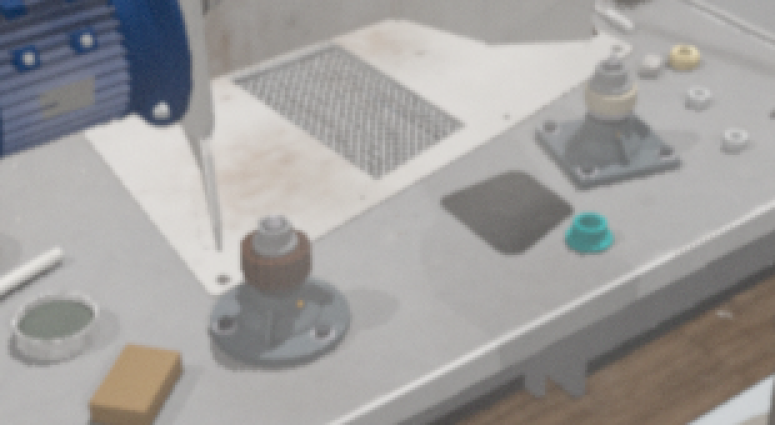

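The pictures show:
- **Round head:** at the left, dark brown flap wheel under a grey flange, top px (215,240).
- **Square head:** at the right, pale felt wheel under a grey flange, top px (410,235).

Things that could be mistaken for the parts I want:
- turquoise flange, top (352,289): excluded by the task
- brass-coloured ring, top (490,210): not grey, not on a spindle
- grey flange on the felt wheel, (410,232): this is the large flange
- grey flange on the flap wheel, (215,240): this is the small flange

I'll turn the tool to yaw 90° first, so the camera stays clear of the motor.

>>> drive_tool:
  commands:
    - {"linear": [0, 0, 0], "dr": [0, 0, -10], "jaw": 0}
    - {"linear": [0, 0, 0], "dr": [0, 0, -10], "jaw": 0}
    - {"linear": [0, 0, 0], "dr": [0, 0, -10], "jaw": 0}
    - {"linear": [0, 0, 0], "dr": [0, 0, -10], "jaw": 0}
    - {"linear": [0, 0, 0], "dr": [0, 0, -10], "jaw": 0}
    - {"linear": [0, 0, 0], "dr": [0, 0, -10], "jaw": 0}
    - {"linear": [0, 0, 0], "dr": [0, 0, -10], "jaw": 0}
  force: 40

```text
clock: 1.02
tcp_pos: [0.2285, -0.6326, 0.2274]
orientation: [-2.175, -2.257, -0.003]
contact_force: [0.4, -0.3, 0.0]
grip_width: 0.0856
```

>>> drive_tool:
  commands:
    - {"linear": [0.05, 0.03, 0], "dr": [0, 0, 2], "jaw": 0}
    - {"linear": [0.05, 0.03, -0.005], "dr": [0, 0, 0], "jaw": 0}
    - {"linear": [0.05, 0.035, -0.01], "dr": [0, 0, 0], "jaw": 0}
    - {"linear": [0.05, 0.035, 0], "dr": [0, 0, 0], "jaw": 0}
    - {"linear": [0.05, 0.035, 0], "dr": [0, 0, 0], "jaw": 0}
    - {"linear": [0.05, 0.035, 0], "dr": [0, 0, 0], "jaw": 0}
    - {"linear": [0.05, 0.035, 0], "dr": [0, 0, 0], "jaw": 0}
    - {"linear": [0.05, 0.03, 0], "dr": [0, 0, 0], "jaw": 0}

```text
clock: 2.02
tcp_pos: [0.4935, -0.2259, 0.2418]
orientation: [-2.225, -2.206, -0.001]
contact_force: [0.8, -0.3, 0.2]
grip_width: 0.0854
```

```bash
cat >> h.py <<'E'
import pickle
def wshot(n):
    o=monitor.get_obs(); c=viewer.calibration("wrist"); f=viewer.grab_frame("wrist"); save(n,f); pickle.dump((o,c,f),open(f"pics/{n}.pkl","wb"))
    print(o["clock"],o["tcp_pos"].round(4),o["orientation"].round(3)); return o,c,f
def load(n): return pickle.load(open(f"pics/{n}.pkl","rb"))
E
python3 - <<'E'
from h import *
wshot("w1")
E
```

```text
2.025 [ 0.4935 -0.2259  0.2418] [-2.225e+00 -2.206e+00 -1.000e-03]
```

View pics/w1.png

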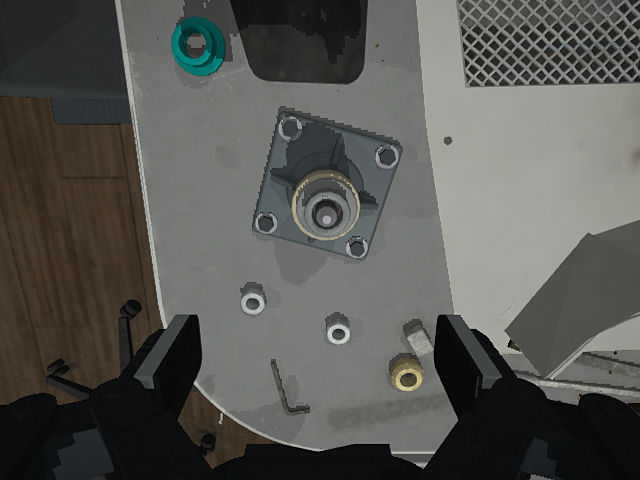

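The wrist view shows the square head: spindle tip at about (326,218), flange hub around it, felt rim around that, bolt heads at (289,127), (387,156), (265,223) and (356,246). Next is a second wrist position for height.

>>> drive_tool:
  commands:
    - {"linear": [0.05, 0, 0], "dr": [0, 0, 0], "jaw": 0}
    - {"linear": [0.03, 0, 0], "dr": [0, 0, 0], "jaw": 0}
    - {"linear": [0, 0, 0], "dr": [0, 0, 0], "jaw": 0}

```text
clock: 2.45
tcp_pos: [0.4984, -0.1317, 0.2428]
orientation: [-2.206, -2.223, -0.01]
contact_force: [-0.1, -0.3, -0.3]
grip_width: 0.0851
```

Run:
```python
from h import *
wshot("w2")
for n in("w1","w2"):
    o,c,f=load(n)
    u,v=[int(x) for x in proj("wrist",[0.50,-0.215,0.09],c)]; print(u,v)
    cv2.imwrite(f"pics/{n}c.png",cv2.resize(f[v-60:v+60,u-80:u+80,::-1],None,fx=5,fy=5,interpolation=2)); print(n,u-80,v-60)
```

```text
2.45 [ 0.4984 -0.1317  0.2428] [-2.206 -2.223 -0.01 ]
327 203
w1 247 143
319 318
w2 239 258
```

View pics/w1c.png

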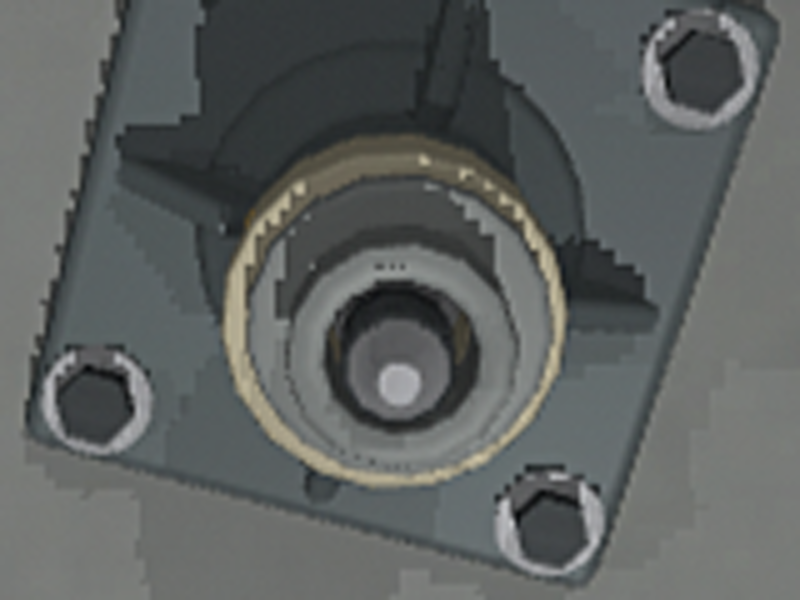

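View pics/w2c.png

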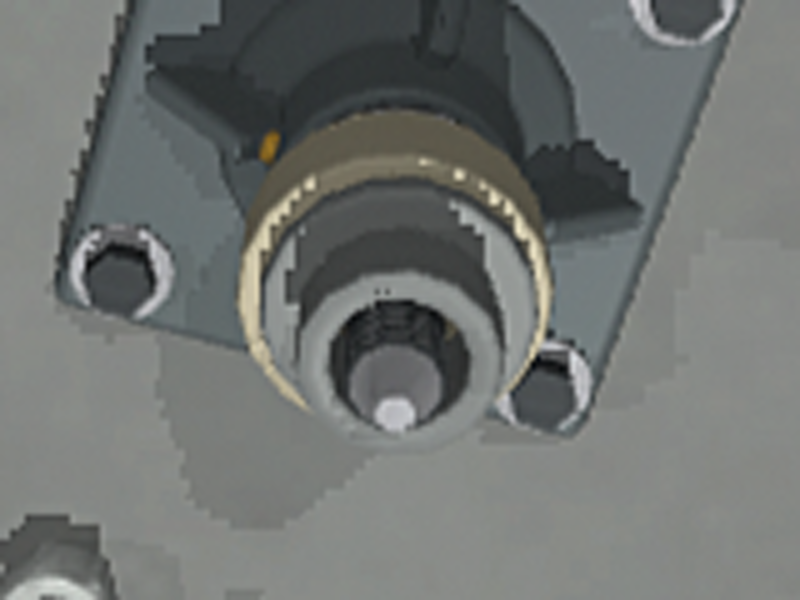

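The crops show these centres:

| | spindle tip | hub ring |
|---|---|---|
| w1 | (326.8,219.8) | (327.8,214) |
| w2 | (318,340.4) | (319.2,330) |

The parts are grey metal on the beige wheel on the square foot, so the choice is right.

Run:
```python
from h import *
c1,c2=load("w1")[1],load("w2")[1]
print("tip",tri([(c1,(326.8,219.8)),(c2,(318,340.4))]))
print("hub",tri([(c1,(327.8,214)),(c2,(319.2,330))]))
for c,uv,uh in((c1,(326.8,219.8),(327.8,214)),(c2,(318,340.4),(319.2,330))): print(onplane(c,uv,.116),onplane(c,uh,.102))
# top bolts
for uv in [(289,127),(387,156),(265,223),(356,246)]: print(onplane(c1,uv,.02).round(4))
```

```text
tip (array([ 0.49914922, -0.22041116,  0.11499838]), [np.float64(1.9505678671809767e-05), np.float64(1.950567867176737e-05)])
hub (array([ 0.50009244, -0.22010251,  0.10018423]), [np.float64(3.384641811601467e-05), np.float64(3.3846418115960285e-05)])
[ 0.49915324 -0.22014019  0.116     ] [ 0.50009356 -0.21963887  0.102     ]
[ 0.49912621 -0.21979475  0.116     ] [ 0.50004667 -0.21904488  0.102     ]
[ 0.468  -0.1627  0.02  ]
[ 0.554  -0.1881  0.02  ]
[ 0.443  -0.2489  0.02  ]
[ 0.5283 -0.2721  0.02  ]
```

Both heights agree with the text: tip 0.115 against 0.116, hub top 0.100 against 0.102. The square axis is at (0.499, -0.220). Now over it.

>>> drive_tool:
  commands:
    - {"linear": [-0.045, 0, 0.02], "dr": [0, 0, 0], "jaw": 0}
    - {"linear": [-0.04, 0, 0.04], "dr": [0, 0, 0], "jaw": 0}
    - {"linear": [0, 0, 0.02], "dr": [0, 0, 0], "jaw": 0}
    - {"linear": [0, 0, 0], "dr": [0, 0, 0], "jaw": 0}

```text
clock: 3.0
tcp_pos: [0.4977, -0.2274, 0.1598]
orientation: [-2.219, -2.215, -0.007]
contact_force: [-0.3, 0.1, 0.4]
grip_width: 0.0857
```

>>> drive_tool:
  commands:
    - {"linear": [0.007, 0.001, 0.01], "dr": [0, 0.3, 0], "jaw": 0}
    - {"linear": [0, 0, 0.02], "dr": [0, 0, 0], "jaw": 0}
    - {"linear": [0, 0, 0.01], "dr": [0, 0, 0], "jaw": 0}
    - {"linear": [0, 0, 0], "dr": [0, 0, 0], "jaw": 0}

```text
clock: 3.5
tcp_pos: [0.5004, -0.2199, 0.1209]
orientation: [-2.219, -2.215, -0.016]
contact_force: [-0.8, 0.2, -0.9]
grip_width: 0.0856
```

```bash
cat >> h.py <<'E'
from scipy.spatial.transform import Rotation as Ro
def go(x,y,z,yaw=90):
    o=monitor.get_obs(); R=Ro.from_rotvec(o["orientation"]); 
    a=np.radians(yaw); T=Ro.from_matrix(np.array([[np.cos(a),np.sin(a),0],[np.sin(a),-np.cos(a),0],[0,0,-1]]).T)
    print("lin",(R.inv().apply(np.array([x,y,z])-o["tcp_pos"])).round(4),"dr",np.degrees((R.inv()*T).as_rotvec()).round(2),o["tcp_pos"].round(4),"F",o["contact_force"].round(1),"w",round(o["grip_width"],4),"t",round(o["clock"],2))
E
python3 -c "
from h import *
go(.4992,-.22,.087)"
```

```text
lin [-0.0005 -0.0013  0.0339] dr [ 0.15 -0.67 -0.11] [ 0.5004 -0.2199  0.1209] F [-0.8  0.2 -0.9] w 0.0856 t 3.5
```

>>> drive_tool:
  commands:
    - {"linear": [0, -0.001, 0.015], "dr": [0.1, -0.6, 0], "jaw": 0}
    - {"linear": [0, 0, 0.012], "dr": [0, 0, 0], "jaw": 0}
    - {"linear": [0, 0, 0.004], "dr": [0, 0, 0], "jaw": 0}
    - {"linear": [0, 0, 0], "dr": [0, 0, 0], "jaw": 0.3}
  force: 40

```text
clock: 4.0
tcp_pos: [0.5003, -0.2195, 0.0889]
orientation: [2.221, 2.219, 0.002]
contact_force: [0.4, -0.0, 0.5]
grip_width: 0.0698
```

```bash
python3 -c "
from h import *
go(.4992,-.22,.087)"
```

```text
lin [-0.0005 -0.0011  0.0019] dr [ 0.13  0.01 -0.06] [ 0.5003 -0.2195  0.0889] F [ 0.4 -0.   0.5] w 0.0698 t 4.0
```

>>> drive_tool:
  commands:
    - {"linear": [0, -0.001, 0.002], "dr": [0, 0, 0], "jaw": 0.7}
    - {"linear": [0, 0, 0], "dr": [0, 0, 0], "jaw": 1}
    - {"linear": [0, 0, 0], "dr": [0, 0, 0], "jaw": 1}
    - {"linear": [0, 0, 0], "dr": [0, 0, 0], "jaw": 1}
    - {"linear": [0, 0, 0], "dr": [0, 0, 0], "jaw": 1}

```text
clock: 4.62
tcp_pos: [0.4996, -0.2198, 0.0873]
orientation: [2.221, 2.218, 0.003]
contact_force: [1.0, -0.2, -1.0]
grip_width: 0.0317
```

```bash
python3 -c "
from h import *
go(.4992,-.22,.087)"
```

```text
lin [-0.0002 -0.0004  0.0003] dr [ 0.2   0.04 -0.09] [ 0.4996 -0.2198  0.0873] F [ 1.  -0.2 -1. ] w 0.0317 t 4.62
```

Reading 31.7 mm on a 34 mm hub. I'll lift and check.

>>> drive_tool:
  commands:
    - {"linear": [0, 0, -0.015], "dr": [0, 0, 0], "jaw": 1}
    - {"linear": [0, 0, -0.025], "dr": [0, 0, 0], "jaw": 1}
    - {"linear": [0, 0, -0.03], "dr": [0, 0, 0], "jaw": 1}
    - {"linear": [0, 0, -0.01], "dr": [0, 0, 0], "jaw": 1}

```text
clock: 5.12
tcp_pos: [0.4988, -0.2194, 0.1712]
orientation: [2.222, 2.219, 0.003]
contact_force: [0.3, -0.7, -1.8]
grip_width: 0.0315
```

```bash
python3 -c "
from h import *
wshot('w3')
go(.48,.025,.1)"
```

```text
5.125 [ 0.4988 -0.2194  0.1712] [2.222 2.219 0.003]
lin [ 0.2445 -0.0194  0.0715] dr [ 0.15  0.01 -0.06] [ 0.4989 -0.2195  0.1716] F [ 0.   0.2 -0.4] w 0.0312 t 5.17
```

View pics/w3.png

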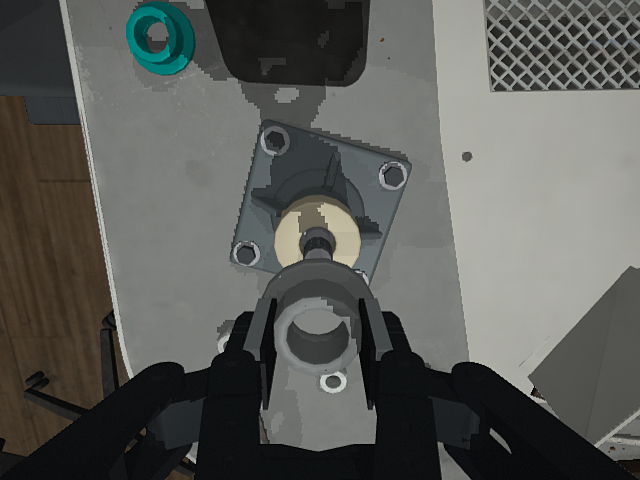

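The flange is held between the pads at (320,330). The felt wheel stays on the spindle at (317,240). Carrying it to the parking spot.

>>> drive_tool:
  commands:
    - {"linear": [0.05, -0.004, 0], "dr": [0, 0, 0], "jaw": 1}
    - {"linear": [0.055, -0.005, 0], "dr": [0, 0, 0], "jaw": 1}
    - {"linear": [0.055, -0.005, 0.01], "dr": [0, 0, 0], "jaw": 1}
    - {"linear": [0.045, -0.004, 0.02], "dr": [0, 0, 0], "jaw": 1}
    - {"linear": [0.02, 0, 0.03], "dr": [0, 0, 0], "jaw": 1}
    - {"linear": [0, 0, 0.03], "dr": [0, 0, 0], "jaw": 1}
    - {"linear": [0, 0, 0.02], "dr": [0, 0, 0], "jaw": 1}

```text
clock: 6.05
tcp_pos: [0.4809, 0.0117, 0.0572]
orientation: [2.222, 2.216, 0.005]
contact_force: [-0.4, -0.4, -0.5]
grip_width: 0.0314
```

```bash
python3 -c "
from h import *
go(.48,.025,.008)"
```

```text
lin [ 0.0133 -0.0011  0.0492] dr [ 0.26 -0.01 -0.16] [0.4809 0.0117 0.0572] F [-0.4 -0.4 -0.5] w 0.0314 t 6.05
```

>>> drive_tool:
  commands:
    - {"linear": [0.013, 0, 0.02], "dr": [0, 0, 0], "jaw": 1}
    - {"linear": [0, 0, 0.012], "dr": [0, 0, 0], "jaw": 1}
    - {"linear": [0, 0, 0.006], "dr": [0, 0, 0], "jaw": 1}
    - {"linear": [0, 0, 0.003], "dr": [0, 0, 0], "jaw": 1}
    - {"linear": [0, 0, 0.002], "dr": [0, 0, 0], "jaw": 1}

```text
clock: 6.68
tcp_pos: [0.4792, 0.0234, 0.0105]
orientation: [2.225, 2.217, -0.001]
contact_force: [-0.2, -0.3, -0.5]
grip_width: 0.0316
```

```bash
python3 -c "
from h import *
go(.48,.025,.008)"
```

```text
lin [0.0016 0.0008 0.0025] dr [ 0.01  0.04 -0.2 ] [0.4792 0.0234 0.0105] F [-0.2 -0.3 -0.5] w 0.0316 t 6.67
```

>>> drive_tool:
  commands:
    - {"linear": [0, 0, 0.002], "dr": [0, 0, 0], "jaw": 1}
    - {"linear": [0, 0, 0.002], "dr": [0, 0, 0], "jaw": 1}

```text
clock: 6.92
tcp_pos: [0.4797, 0.0231, 0.0081]
orientation: [2.225, 2.215, -0.0]
contact_force: [-11.5, 0.0, 35.4]
grip_width: 0.0315
```

Contact at TCP z 8 mm, as expected. Release and rise.

>>> drive_tool:
  commands:
    - {"linear": [0, 0, -0.001], "dr": [0, 0, 0], "jaw": 0.2}
    - {"linear": [0, 0, 0], "dr": [0, 0, 0], "jaw": 0.2}
    - {"linear": [0, 0, 0], "dr": [0, 0, 0], "jaw": 0}
    - {"linear": [0, 0, -0.02], "dr": [0, 0, 0], "jaw": 0}
    - {"linear": [0, 0, -0.05], "dr": [0, 0, 0], "jaw": 0}
    - {"linear": [0, 0, -0.06], "dr": [0, 0, 0], "jaw": 0}
    - {"linear": [0.02, 0, -0.06], "dr": [0, 0, 0], "jaw": 0}
    - {"linear": [0.05, 0, -0.03], "dr": [0, 0, 0], "jaw": 0}

```text
clock: 7.92
tcp_pos: [0.4792, 0.0902, 0.2323]
orientation: [-2.235, -2.208, 0.006]
contact_force: [1.1, 0.3, 0.5]
grip_width: 0.0854
```

```bash
python3 -c "
from h import *
wshot('w4')
go(.475,.2,.24)"
```

```text
7.925 [0.4792 0.0902 0.2323] [-2.235 -2.208  0.006]
lin [ 0.1    -0.0052 -0.0037] dr [ 0.15 -0.19 -0.12] [0.48  0.1   0.236] F [1.4 7.3 3.9] w 0.0857 t 7.97
```

View pics/w4.png

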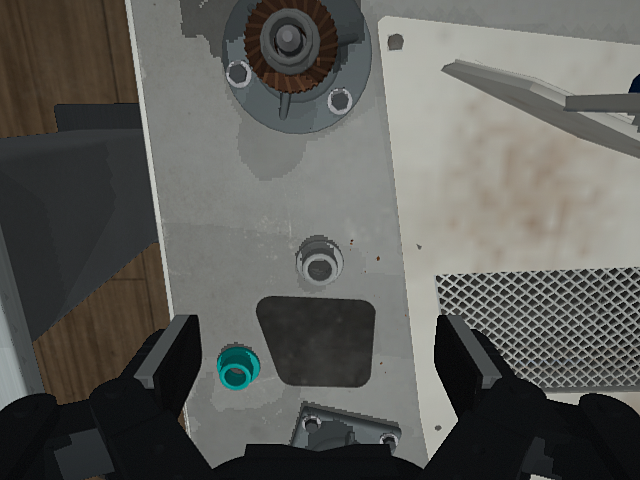

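The picture shows the large flange standing upright on the bench at (320,262) and the round head with the flap wheel at (290,40). The plate at (450,65) lies well to the right of the head. Moving nearer the round head.

>>> drive_tool:
  commands:
    - {"linear": [0.04, -0.003, 0], "dr": [0, 0, 0], "jaw": 0}
    - {"linear": [0, 0, 0], "dr": [0, 0, 0], "jaw": 0}
    - {"linear": [0, 0, 0], "dr": [0, 0, 0], "jaw": 0}

```text
clock: 8.35
tcp_pos: [0.4773, 0.1423, 0.2372]
orientation: [2.22, 2.221, 0.01]
contact_force: [0.4, -0.3, -0.9]
grip_width: 0.0855
```

```bash
python3 -c "
from h import *
wshot('w5')
"
```

```text
8.35 [0.4773 0.1423 0.2372] [2.22  2.221 0.01 ]
```

>>> drive_tool:
  commands:
    - {"linear": [0.05, 0, 0], "dr": [0, 0, 0], "jaw": 0}
    - {"linear": [0, 0, 0], "dr": [0, 0, 0], "jaw": 0}
    - {"linear": [0, 0, 0], "dr": [0, 0, 0], "jaw": 0}

```text
clock: 8.78
tcp_pos: [0.4778, 0.1894, 0.2358]
orientation: [2.227, 2.215, 0.005]
contact_force: [-0.1, -1.0, 0.7]
grip_width: 0.0852
```

Run:
```python
from h import *
wshot("w6")
for n in("w5","w6"):
    o,c,f=load(n)
    u,v=[int(x) for x in proj("wrist",[0.475,0.205,0.09],c)]; v=max(v,60)
    cv2.imwrite(f"pics/{n}c.png",cv2.resize(f[v-60:v+60,u-80:u+80,::-1],None,fx=5,fy=5,interpolation=2)); print(n,u-80,v-60)
```

```text
8.775 [0.4778 0.1894 0.2358] [2.227 2.215 0.005]
w5 233 71
w6 233 138
```

View pics/w5c.png

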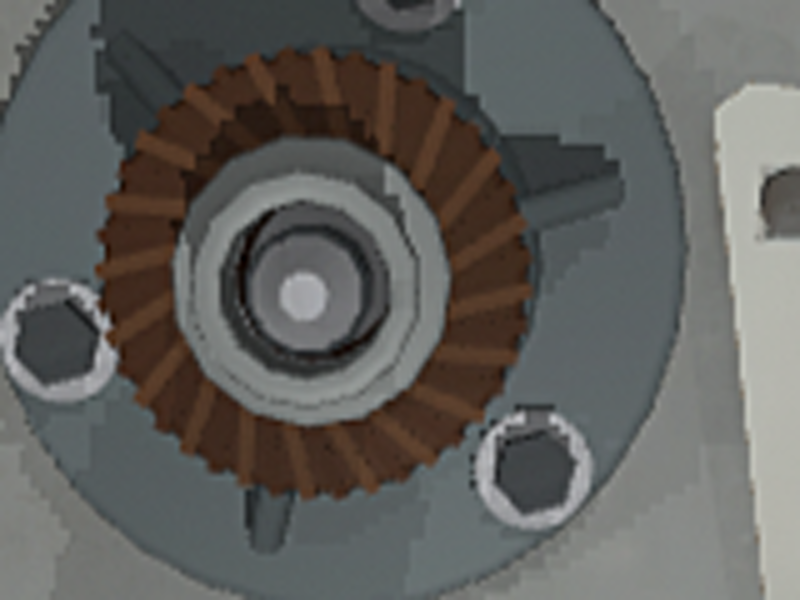

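View pics/w6c.png

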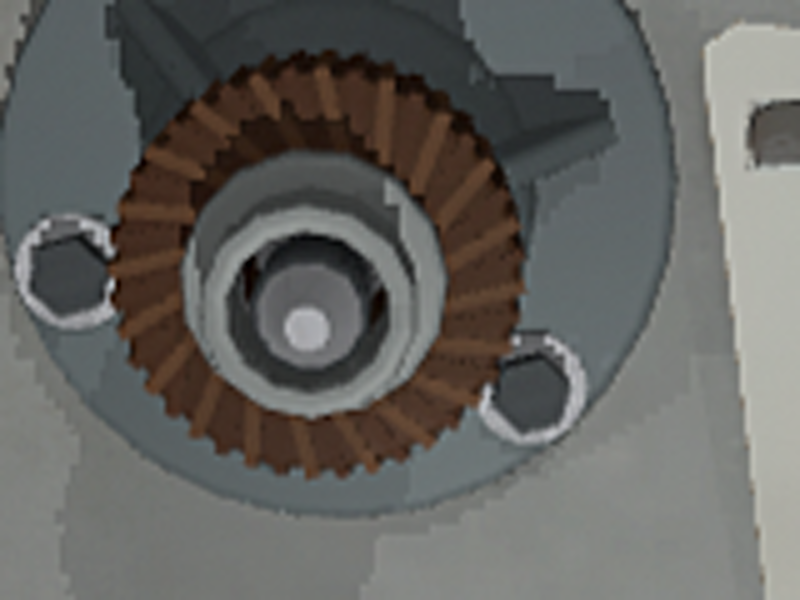

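View pics/w6.png

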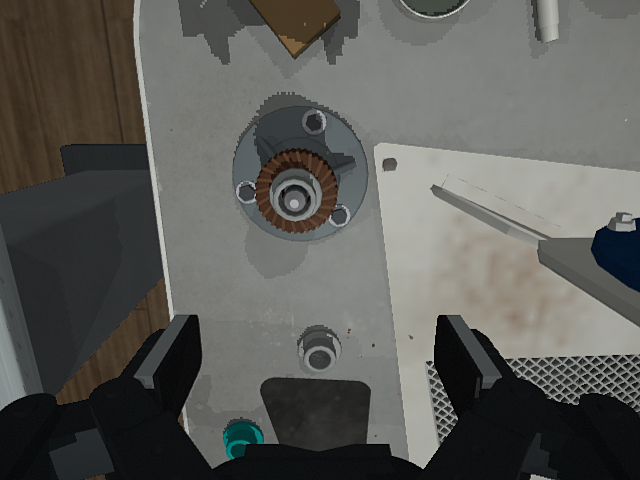

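Tip at (293.6,130.4) in w5 and (294.4,203.6) in w6. Hub top at (293.8,129) and (294.4,200). The plate tip nearest the head is at (432,188).

Run:
```python
from h import *
c1,c2=load("w5")[1],load("w6")[1]
print("tip",tri([(c1,(293.6,130.4)),(c2,(294.4,203.6))]))
print("hub",tri([(c1,(293.8,129)),(c2,(294.4,200))]))
for c,uv,uh in((c1,(293.6,130.4),(293.8,129)),(c2,(294.4,203.6),(294.4,200))): print(onplane(c,uv,.116),onplane(c,uh,.108))
print([onplane(c2,(432,188),z).round(3) for z in (0,.1,.2)])
print("parked",onplane(c2,(319,357),.022),onplane(load("w5")[1],(319,0),.02))
cs=viewer.calibration("scene"); print(onplane(cs,(150+272/2.5,180+220/2.5),.116), onplane(cs,(150+619/2.5,180+48/2.5),.116))
go(.45,.2,.2)
```

```text
tip (array([0.46278778, 0.2072642 , 0.1146301 ]), [np.float64(6.511753535294967e-05), np.float64(6.511753535292682e-05)])
hub (array([0.46239558, 0.20766832, 0.10553699]), [np.float64(5.32837307394484e-07), np.float64(5.328373073633967e-07)])
[0.46279377 0.20733838 0.116     ] [0.46252278 0.20779093 0.108     ]
[0.46293073 0.20758237 0.116     ] [0.46253432 0.20821934 0.108     ]
[array([0.586, 0.195, 0.   ]), array([0.558, 0.214, 0.1  ]), array([0.529, 0.234, 0.2  ])]
parked [0.47898083 0.02554704 0.022     ] [0.47940739 0.30103848 0.02      ]
[0.45479044 0.21468418 0.116     ] [ 0.50062696 -0.22970067  0.116     ]
lin [ 0.0099 -0.0278  0.0359] dr [ 0.19 -0.14 -0.29] [0.4777 0.1899 0.236 ] F [ 0.9 -0.5  0.2] w 0.0853 t 8.82
```

Run:
```python
from h import *
o,c,f=load("w5"); cv2.imwrite("pics/w5q.png",f[60:220,380:620,::-1].repeat(3,0).repeat(3,1))
```

```text
(no output)
```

View pics/w5q.png

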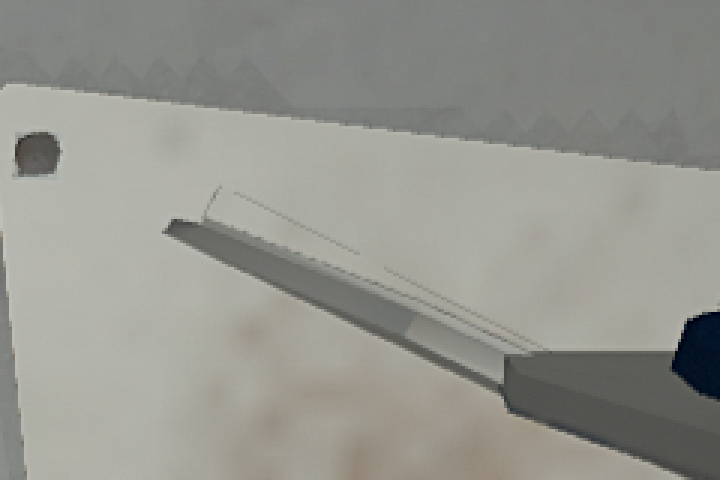

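The plate tip shifts between views like the bench, so it stands at bench level at x≈0.586 and is clear. The round axis is (0.4628, 0.2074), and its heights fit. Going down to the small flange.

>>> drive_tool:
  commands:
    - {"linear": [0.017, -0.014, 0.02], "dr": [0.2, 0, -0.3], "jaw": 0}
    - {"linear": [0, 0, 0.04], "dr": [0, 0, 0], "jaw": 0}
    - {"linear": [0, 0, 0.025], "dr": [0, 0, 0], "jaw": 0}
    - {"linear": [0, 0, 0.01], "dr": [0, 0, 0], "jaw": 0}
    - {"linear": [0, 0, 0], "dr": [0, 0, 0], "jaw": 0}

```text
clock: 9.45
tcp_pos: [0.4658, 0.202, 0.139]
orientation: [2.23, 2.211, 0.003]
contact_force: [-0.0, 0.0, 0.2]
grip_width: 0.0855
```

```bash
python3 -c "
from h import *
go(.4628,.2075,.093)"
```

```text
lin [ 0.0055 -0.0031  0.046 ] dr [ 0.1  -0.04 -0.49] [0.4658 0.202  0.139 ] F [-0.   0.   0.2] w 0.0855 t 9.45
```

>>> drive_tool:
  commands:
    - {"linear": [0.005, -0.003, 0.02], "dr": [0, 0, -0.5], "jaw": 0}
    - {"linear": [0, 0, 0.015], "dr": [0, 0, 0], "jaw": 0}
    - {"linear": [0, 0, 0.005], "dr": [0, 0, 0], "jaw": 0.2}
    - {"linear": [0, 0, 0], "dr": [0, 0, 0], "jaw": 0.3}

```text
clock: 9.95
tcp_pos: [0.4661, 0.2068, 0.101]
orientation: [2.222, 2.216, 0.011]
contact_force: [-0.6, -0.2, -0.8]
grip_width: 0.0598
```

```bash
python3 -c "
from h import *
go(.4628,.2075,.093)"
```

```text
lin [ 0.0007 -0.0033  0.008 ] dr [ 0.42 -0.13 -0.16] [0.4661 0.2068 0.101 ] F [-0.6 -0.2 -0.8] w 0.0598 t 9.95
```

>>> drive_tool:
  commands:
    - {"linear": [0.001, -0.003, 0.006], "dr": [0.4, 0, 0], "jaw": 0.3}
    - {"linear": [0, -0.001, 0.002], "dr": [0, 0, 0], "jaw": 0.3}

```text
clock: 10.2
tcp_pos: [0.4627, 0.2081, 0.0935]
orientation: [-2.225, -2.217, -0.005]
contact_force: [0.5, 0.1, 0.1]
grip_width: 0.06
```

```bash
python3 -c "
from h import *
go(.4628,.2075,.093)"
```

```text
lin [-0.0006  0.0001  0.0005] dr [ 0.09 -0.16 -0.19] [0.4627 0.2081 0.0935] F [0.5 0.1 0.1] w 0.06 t 10.2
```

>>> drive_tool:
  commands:
    - {"linear": [0, 0, 0], "dr": [0, 0, 0], "jaw": 1}
    - {"linear": [0, 0, 0], "dr": [0, 0, 0], "jaw": 1}
    - {"linear": [0, 0, 0], "dr": [0, 0, 0], "jaw": 1}
    - {"linear": [0, 0, -0.002], "dr": [0, 0, 0], "jaw": 1}
    - {"linear": [0, 0, -0.015], "dr": [0, 0, 0], "jaw": 1}
    - {"linear": [0, 0, -0.03], "dr": [0, 0, 0], "jaw": 1}
    - {"linear": [0, 0, -0.02], "dr": [0, 0, 0], "jaw": 1}

```text
clock: 11.08
tcp_pos: [0.4615, 0.2077, 0.1631]
orientation: [-2.223, -2.217, -0.001]
contact_force: [0.5, -0.5, -1.4]
grip_width: 0.0276
```

```bash
python3 -c "
from h import *
wshot('w7')
go(.48,.08,.1)"
```

```text
11.075 [0.4615 0.2077 0.1631] [-2.223e+00 -2.217e+00 -1.000e-03]
lin [-0.1285  0.0176  0.065 ] dr [ 0.11 -0.17 -0.15] [0.4626 0.2084 0.1653] F [0.9 0.3 1. ] w 0.0283 t 11.12
```

View pics/w7.png

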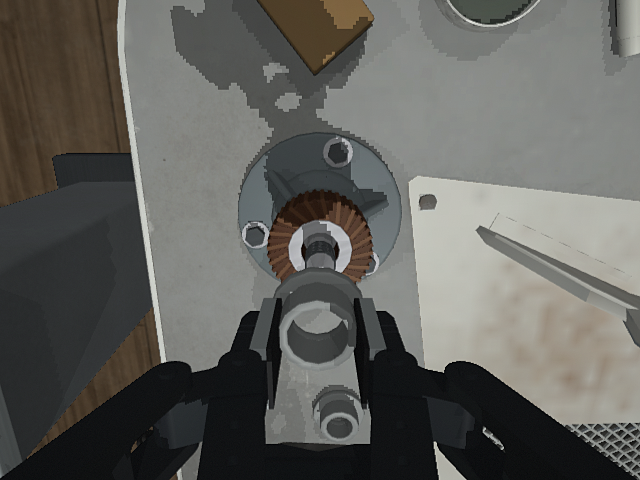

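The small flange is held at (320,330) and the flap wheel with its steel plate stays on the spindle. Parking it at (0.48, 0.08).

>>> drive_tool:
  commands:
    - {"linear": [-0.045, 0.006, 0], "dr": [0, 0, 0], "jaw": 1}
    - {"linear": [-0.05, 0.006, 0.01], "dr": [0, 0, 0], "jaw": 1}
    - {"linear": [-0.025, 0.005, 0.03], "dr": [0, 0, 0], "jaw": 1}
    - {"linear": [0, 0, 0.04], "dr": [0, 0, 0], "jaw": 1}
    - {"linear": [0, 0, 0.02], "dr": [0, 0, 0], "jaw": 1}
    - {"linear": [0, 0, 0], "dr": [0, 0, 0], "jaw": 1}

```text
clock: 11.88
tcp_pos: [0.4835, 0.0858, 0.0666]
orientation: [2.222, 2.215, 0.017]
contact_force: [0.1, -0.2, -0.2]
grip_width: 0.0277
```

```bash
python3 -c "
from h import *
go(.48,.08,.009)"
```

```text
lin [-0.006  -0.0041  0.0575] dr [ 0.61 -0.27 -0.17] [0.4835 0.0858 0.0666] F [ 0.1 -0.2 -0.2] w 0.0277 t 11.88
```

>>> drive_tool:
  commands:
    - {"linear": [-0.006, -0.004, 0.025], "dr": [0.6, -0.2, -0.1], "jaw": 1}
    - {"linear": [0, 0, 0.02], "dr": [0, 0, 0], "jaw": 1}
    - {"linear": [0, 0, 0.006], "dr": [0, 0, 0], "jaw": 1}
    - {"linear": [0, 0, 0.002], "dr": [0, 0, 0], "jaw": 1}

```text
clock: 12.38
tcp_pos: [0.4835, 0.0814, 0.0168]
orientation: [2.22, 2.219, 0.011]
contact_force: [0.3, 0.3, -1.2]
grip_width: 0.0278
```

```bash
python3 -c "
from h import *
go(.48,.08,.008)"
```

```text
lin [-0.0015 -0.0035  0.0087] dr [ 0.42 -0.16 -0.03] [0.4835 0.0814 0.0168] F [ 0.3  0.3 -1.2] w 0.0278 t 12.38
```

>>> drive_tool:
  commands:
    - {"linear": [0, 0, 0.004], "dr": [0.4, 0, 0], "jaw": 1}
    - {"linear": [0, 0, 0.003], "dr": [0, 0, 0], "jaw": 1}
    - {"linear": [0, 0, 0.002], "dr": [0, 0, 0], "jaw": 1}
    - {"linear": [0, 0, 0.002], "dr": [0, 0, 0], "jaw": 1}

```text
clock: 12.88
tcp_pos: [0.485, 0.0823, 0.0081]
orientation: [2.222, 2.221, 0.007]
contact_force: [-10.0, -1.2, 32.4]
grip_width: 0.0278
```

Contact at 8 mm. Release, rise, and move back to the square head for the felt wheel.

>>> drive_tool:
  commands:
    - {"linear": [0, 0, -0.001], "dr": [0, 0, 0], "jaw": 0.2}
    - {"linear": [0, 0, 0], "dr": [0, 0, 0], "jaw": 0.2}
    - {"linear": [0, 0, 0], "dr": [0, 0, 0], "jaw": 0}
    - {"linear": [0, 0, -0.02], "dr": [0, 0, 0], "jaw": 0}
    - {"linear": [0, 0, -0.05], "dr": [0, 0, 0], "jaw": 0}
    - {"linear": [0, 0, -0.06], "dr": [0, 0, 0], "jaw": 0}
    - {"linear": [-0.05, 0, -0.04], "dr": [0, 0, 0], "jaw": 0}
    - {"linear": [-0.06, 0, 0], "dr": [0, 0, 0], "jaw": 0}

```text
clock: 13.88
tcp_pos: [0.4859, -0.024, 0.183]
orientation: [2.21, 2.233, 0.01]
contact_force: [0.5, -1.4, -0.6]
grip_width: 0.0854
```

```bash
python3 -c "
from h import *
wshot('w8')
go(.4992,-.22,.15)"
```

```text
13.875 [ 0.4859 -0.024   0.183 ] [2.21  2.233 0.01 ]
lin [-0.1857  0.015   0.0313] dr [ 0.03  0.04 -0.04] [ 0.4843 -0.0343  0.1811] F [-0.4 -6.8 -0.7] w 0.0853 t 13.93
```

View pics/w8.png

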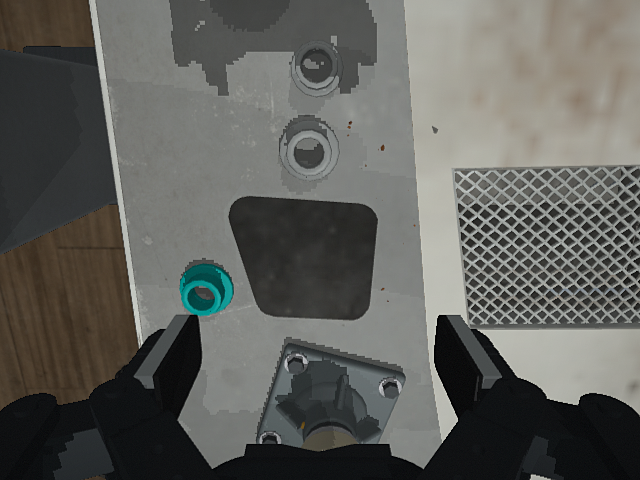

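Both flanges are parked upright, large at (309,152) and small at (316,66). The dark patch, (240–378, 197–320), shows no edge, so it's flat. On to the felt wheel.

>>> drive_tool:
  commands:
    - {"linear": [-0.055, 0.005, 0], "dr": [0, 0, 0], "jaw": 0}
    - {"linear": [-0.055, 0.005, 0], "dr": [0, 0, 0], "jaw": 0}
    - {"linear": [-0.045, 0.005, 0.01], "dr": [0, 0, 0], "jaw": 0}
    - {"linear": [-0.02, 0, 0.02], "dr": [0, 0, 0], "jaw": 0}
    - {"linear": [0, 0, 0], "dr": [0, 0, 0], "jaw": 0}

```text
clock: 14.55
tcp_pos: [0.498, -0.2126, 0.1492]
orientation: [2.227, 2.216, -0.001]
contact_force: [0.7, 0.9, -0.5]
grip_width: 0.086
```

```bash
python3 -c "
from h import *
go(.4992,-.22,.062)"
```

```text
lin [-0.0073  0.0012  0.0872] dr [ 0.01  0.04 -0.28] [ 0.498  -0.2126  0.1492] F [ 0.7  0.9 -0.5] w 0.086 t 14.55
```

>>> drive_tool:
  commands:
    - {"linear": [-0.007, 0.001, 0.03], "dr": [0, 0, 0], "jaw": 0}
    - {"linear": [0, 0, 0.03], "dr": [0, 0, 0], "jaw": 0}
    - {"linear": [0, 0, 0.015], "dr": [0, 0, 0], "jaw": 0}
    - {"linear": [0, 0, 0.003], "dr": [0, 0, 0], "jaw": 0}
    - {"linear": [0, 0, 0], "dr": [0, 0, 0], "jaw": 0}

```text
clock: 15.18
tcp_pos: [0.5018, -0.2101, 0.0711]
orientation: [-2.215, -2.228, -0.006]
contact_force: [0.0, 0.9, 0.6]
grip_width: 0.0854
```

```bash
python3 -c "
from h import *
go(.4992,-.22,.059)"
```

```text
lin [-0.0099 -0.0027  0.0121] dr [ 0.16 -0.17  0.34] [ 0.5018 -0.2101  0.0711] F [0.  0.9 0.6] w 0.0854 t 15.18
```

>>> drive_tool:
  commands:
    - {"linear": [-0.009, -0.002, 0.007], "dr": [0, 0, 0], "jaw": 0}
    - {"linear": [0, 0, 0.003], "dr": [0, 0, 0], "jaw": 0}
    - {"linear": [0, 0, 0], "dr": [0, 0, 0], "jaw": 0}

```text
clock: 15.55
tcp_pos: [0.5009, -0.2204, 0.0623]
orientation: [2.213, 2.225, 0.008]
contact_force: [0.7, -0.2, 0.8]
grip_width: 0.0856
```

```bash
python3 -c "
from h import *
go(.4992,-.22,.059)"
```

```text
lin [ 0.0004 -0.0017  0.0033] dr [ 0.33 -0.08  0.31] [ 0.5009 -0.2204  0.0623] F [ 0.7 -0.2  0.8] w 0.0856 t 15.55
```

>>> drive_tool:
  commands:
    - {"linear": [0, -0.001, 0.003], "dr": [0.3, 0, 0.3], "jaw": 1}
    - {"linear": [0, 0, 0], "dr": [0, 0, 0], "jaw": 1}
    - {"linear": [0, 0, 0], "dr": [0, 0, 0], "jaw": 1}
    - {"linear": [0, 0, 0], "dr": [0, 0, 0], "jaw": 1}
    - {"linear": [0, 0, 0], "dr": [0, 0, 0], "jaw": 1}

```text
clock: 16.18
tcp_pos: [0.5, -0.2206, 0.0598]
orientation: [-2.222, -2.221, -0.001]
contact_force: [-0.7, -0.7, 1.2]
grip_width: 0.0531
```

```bash
python3 -c "
from h import *
go(.4992,-.22,.059)"
```

```text
lin [ 0.0006 -0.0008  0.0008] dr [ 0.02 -0.05 -0.03] [ 0.5    -0.2206  0.0598] F [-0.7 -0.7  1.2] w 0.0531 t 16.18
```

Gripped at 53 mm. Lift and move to the parking spot at (0.475, -0.06).

>>> drive_tool:
  commands:
    - {"linear": [0, 0, -0.01], "dr": [0, 0, 0], "jaw": 1}
    - {"linear": [0, 0, -0.03], "dr": [0, 0, 0], "jaw": 1}
    - {"linear": [0, 0, -0.035], "dr": [0, 0, 0], "jaw": 1}
    - {"linear": [0, 0, -0.01], "dr": [0, 0, 0], "jaw": 1}
    - {"linear": [0, 0, 0], "dr": [0, 0, 0], "jaw": 1}

```text
clock: 16.8
tcp_pos: [0.4994, -0.2201, 0.1475]
orientation: [-2.22, -2.22, -0.001]
contact_force: [-1.0, 0.7, -1.8]
grip_width: 0.0529
```

```bash
python3 -c "
from h import *
wshot('w9')
go(.475,-.06,.13)"
```

```text
16.8 [ 0.4994 -0.2201  0.1475] [-2.22e+00 -2.22e+00 -1.00e-03]
lin [ 0.1599 -0.0241  0.0174] dr [-0.08 -0.13  0.01] [ 0.4992 -0.22    0.147 ] F [-0.3  0.  -1.5] w 0.0526 t 16.85
```

View pics/w9.png

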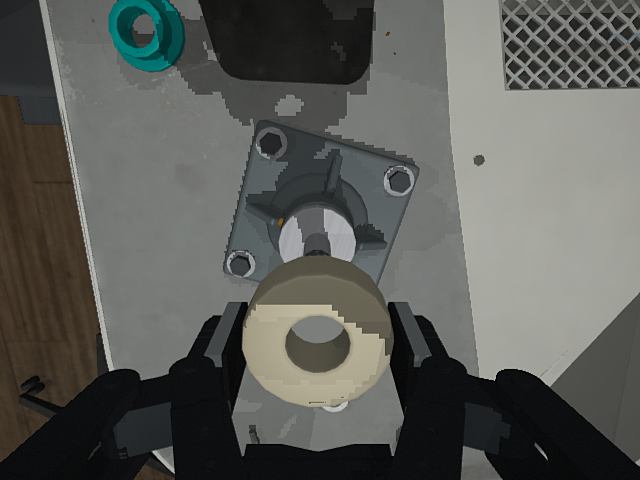

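The felt wheel is held at (318,343) and the back flange is bare.

>>> drive_tool:
  commands:
    - {"linear": [0.045, -0.006, 0], "dr": [0, 0, 0], "jaw": 1}
    - {"linear": [0.05, -0.006, 0], "dr": [0, 0, 0], "jaw": 1}
    - {"linear": [0.04, -0.006, 0.02], "dr": [0, 0, 0], "jaw": 1}
    - {"linear": [0.01, -0.003, 0.04], "dr": [0, 0, 0], "jaw": 1}
    - {"linear": [0, 0, 0.03], "dr": [0, 0, 0], "jaw": 1}
    - {"linear": [0, 0, 0], "dr": [0, 0, 0], "jaw": 1}

```text
clock: 17.6
tcp_pos: [0.4734, -0.0699, 0.0492]
orientation: [-2.214, -2.214, 0.005]
contact_force: [0.7, -0.2, -1.7]
grip_width: 0.053
```

```bash
python3 -c "
from h import *
go(.475,-.06,.001)"
```

```text
lin [0.0097 0.0021 0.0482] dr [-0.55 -0.31 -0.01] [ 0.4734 -0.0699  0.0492] F [ 0.7 -0.2 -1.7] w 0.053 t 17.6
```

>>> drive_tool:
  commands:
    - {"linear": [0.01, 0.001, 0.015], "dr": [-0.5, -0.3, 0], "jaw": 1}
    - {"linear": [0, 0, 0.015], "dr": [0, 0, 0], "jaw": 1}
    - {"linear": [0, 0, 0.008], "dr": [0, 0, 0], "jaw": 1}
    - {"linear": [0, 0, 0.003], "dr": [0, 0, 0], "jaw": 1}
    - {"linear": [0, 0, 0], "dr": [0, 0, 0], "jaw": 1}

```text
clock: 18.23
tcp_pos: [0.4757, -0.0618, 0.0081]
orientation: [2.224, 2.217, -0.0]
contact_force: [-0.2, 0.1, -0.9]
grip_width: 0.0532
```

```bash
python3 -c "
from h import *
go(.475,-.06,.001)"
```

```text
lin [ 0.0018 -0.0007  0.0071] dr [ 0.03  0.04 -0.17] [ 0.4757 -0.0618  0.0081] F [-0.2  0.1 -0.9] w 0.0532 t 18.23
```

>>> drive_tool:
  commands:
    - {"linear": [0, 0, 0.003], "dr": [0, 0, 0], "jaw": 1}
    - {"linear": [0, 0, 0.002], "dr": [0, 0, 0], "jaw": 1}
    - {"linear": [0, 0, 0.002], "dr": [0, 0, 0], "jaw": 1}

```text
clock: 18.6
tcp_pos: [0.4765, -0.0623, 0.0016]
orientation: [2.224, 2.215, 0.001]
contact_force: [-1.3, 0.1, -0.3]
grip_width: 0.0529
```

>>> drive_tool:
  commands:
    - {"linear": [0, 0, 0.0015], "dr": [0, 0, 0], "jaw": 1}

```text
clock: 18.73
tcp_pos: [0.4765, -0.0623, 0.0005]
orientation: [2.224, 2.215, 0.001]
contact_force: [-6.3, 0.7, 24.7]
grip_width: 0.0529
```

Contact at 0.5 mm. Release by opening gradually, then rise and go to the flap wheel.

>>> drive_tool:
  commands:
    - {"linear": [0, 0, -0.002], "dr": [0, 0, 0], "jaw": 0.1}
    - {"linear": [0, 0, 0], "dr": [0, 0, 0], "jaw": 0}
    - {"linear": [0, 0, 0], "dr": [0, 0, 0], "jaw": 0}
    - {"linear": [0, 0, -0.02], "dr": [0, 0, 0], "jaw": 0}
    - {"linear": [0, 0, -0.05], "dr": [0, 0, 0], "jaw": 0}
    - {"linear": [0, 0, -0.06], "dr": [0, 0, 0], "jaw": 0}
    - {"linear": [0.05, 0, -0.03], "dr": [0, 0, 0], "jaw": 0}
    - {"linear": [0.06, 0, 0], "dr": [0, 0, 0], "jaw": 0}

```text
clock: 19.73
tcp_pos: [0.4776, 0.0454, 0.167]
orientation: [2.237, 2.203, 0.001]
contact_force: [0.4, 1.4, -1.1]
grip_width: 0.0853
```

```bash
python3 -c "
from h import *
wshot('w10')
go(.4628,.2075,.15)"
```

```text
19.725 [0.4776 0.0454 0.167 ] [2.237e+00 2.203e+00 1.000e-03]
lin [ 0.1522 -0.0146  0.0176] dr [ 0.13 -0.22 -0.25] [0.4767 0.0552 0.167 ] F [-0.3  7.9  0.7] w 0.0852 t 19.77
```

View pics/w10.png

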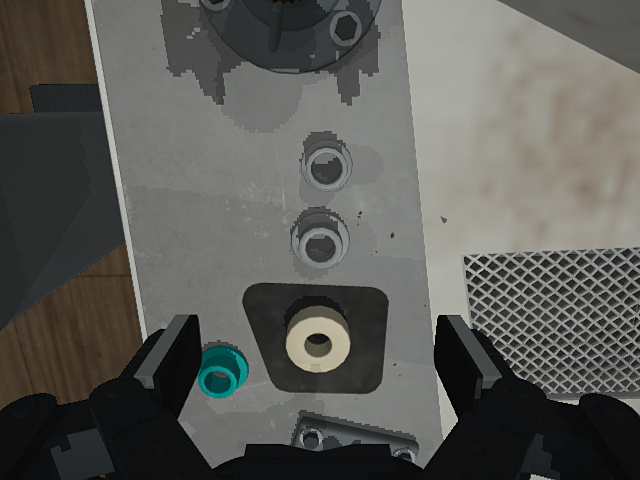

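The felt wheel lies flat on the dark patch at (318,340), with both flanges behind it. On to the flap wheel.

>>> drive_tool:
  commands:
    - {"linear": [0.05, -0.005, 0], "dr": [0, 0, 0], "jaw": 0}
    - {"linear": [0.05, -0.005, 0], "dr": [0, 0, -0.2], "jaw": 0}
    - {"linear": [0.03, -0.003, 0], "dr": [0, 0, 0], "jaw": 0}
    - {"linear": [0.01, 0, 0.01], "dr": [0, 0, 0], "jaw": 0}
    - {"linear": [0, 0, 0], "dr": [0, 0, 0], "jaw": 0}

```text
clock: 20.4
tcp_pos: [0.4632, 0.1994, 0.1563]
orientation: [-2.219, -2.223, -0.006]
contact_force: [0.6, -0.3, -0.1]
grip_width: 0.0854
```

```bash
python3 -c "
from h import *
go(.4628,.2075,.15)"
```

```text
lin [ 0.0081 -0.0004  0.0063] dr [ 0.13 -0.18  0.12] [0.4632 0.1994 0.1563] F [ 0.6 -0.3 -0.1] w 0.0854 t 20.4
```

>>> drive_tool:
  commands:
    - {"linear": [0.009, 0, 0.02], "dr": [0, 0, 0], "jaw": 0}
    - {"linear": [0, 0, 0.025], "dr": [0, 0, 0], "jaw": 0}
    - {"linear": [0, 0, 0.005], "dr": [0, 0, 0], "jaw": 0}
    - {"linear": [0, 0, 0], "dr": [0, 0, 0], "jaw": 0}

```text
clock: 20.9
tcp_pos: [0.4651, 0.2016, 0.1044]
orientation: [2.227, 2.213, 0.0]
contact_force: [-0.7, 0.1, -1.4]
grip_width: 0.0856
```

```bash
python3 -c "
from h import *
go(.4628,.2075,.061)"
```

```text
lin [ 0.006  -0.0024  0.0434] dr [ 0.08  0.06 -0.35] [0.4651 0.2016 0.1044] F [-0.7  0.1 -1.4] w 0.0856 t 20.9
```

>>> drive_tool:
  commands:
    - {"linear": [0.007, -0.002, 0.008], "dr": [0, 0, -0.3], "jaw": 0}
    - {"linear": [0.001, -0.001, 0.012], "dr": [0, 0, 0], "jaw": 0}
    - {"linear": [0.001, 0, 0.01], "dr": [0, 0, 0], "jaw": 0}
    - {"linear": [0, 0, 0.002], "dr": [0, 0, 0], "jaw": 0}

```text
clock: 21.4
tcp_pos: [0.4632, 0.2109, 0.0718]
orientation: [2.221, 2.217, 0.004]
contact_force: [-0.8, -0.5, 0.8]
grip_width: 0.0851
```

```bash
python3 -c "
from h import *
go(.4628,.2075,.061)"
```

```text
lin [-0.0034 -0.0004  0.0108] dr [ 0.23  0.02 -0.1 ] [0.4632 0.2109 0.0718] F [-0.8 -0.5  0.8] w 0.0851 t 21.4
```

>>> drive_tool:
  commands:
    - {"linear": [-0.003, 0, 0.006], "dr": [0.2, 0, 0], "jaw": 0}
    - {"linear": [0, 0, 0.004], "dr": [0, 0, 0], "jaw": 0}
    - {"linear": [0, 0, 0.001], "dr": [0, 0, 0], "jaw": 0}

```text
clock: 21.78
tcp_pos: [0.4633, 0.2076, 0.06]
orientation: [2.223, 2.219, -0.0]
contact_force: [0.4, 0.3, -0.3]
grip_width: 0.0852
```

```bash
python3 -c "
from h import *
go(.4628,.2075,.061)"
```

```text
lin [-0.0001 -0.0005 -0.001 ] dr [ 0.01  0.03 -0.1 ] [0.4633 0.2076 0.06  ] F [ 0.4  0.3 -0.3] w 0.0852 t 21.77
```

>>> drive_tool:
  commands:
    - {"linear": [0, 0, -0.001], "dr": [0, 0, 0], "jaw": 1}
    - {"linear": [0, 0, 0], "dr": [0, 0, 0], "jaw": 1}
    - {"linear": [0, 0, 0], "dr": [0, 0, 0], "jaw": 1}
    - {"linear": [0, 0, 0], "dr": [0, 0, 0], "jaw": 1}

```text
clock: 22.28
tcp_pos: [0.4636, 0.2077, 0.0618]
orientation: [2.223, 2.219, 0.001]
contact_force: [0.6, 0.9, -0.4]
grip_width: 0.0579
```

>>> drive_tool:
  commands:
    - {"linear": [0, 0, -0.01], "dr": [0, 0, 0], "jaw": 1}
    - {"linear": [0, 0, -0.03], "dr": [0, 0, 0], "jaw": 1}
    - {"linear": [0, 0, -0.035], "dr": [0, 0, 0], "jaw": 1}
    - {"linear": [0, 0, -0.01], "dr": [0, 0, 0], "jaw": 1}
    - {"linear": [0, 0, 0], "dr": [0, 0, 0], "jaw": 1}

```text
clock: 22.9
tcp_pos: [0.4629, 0.2075, 0.1499]
orientation: [2.223, 2.219, -0.001]
contact_force: [-0.4, 0.2, -1.7]
grip_width: 0.058
```

```bash
python3 -c "
from h import *
wshot('w11')
go(.4992,-.22,.15)"
```

```text
22.9 [0.4629 0.2075 0.1499] [ 2.223e+00  2.219e+00 -1.000e-03]
lin [-4.274e-01  3.710e-02 -1.000e-04] dr [-0.05  0.06 -0.08] [0.4627 0.2074 0.1495] F [ 1.   0.6 -1.4] w 0.0576 t 22.95
```

View pics/w11.png

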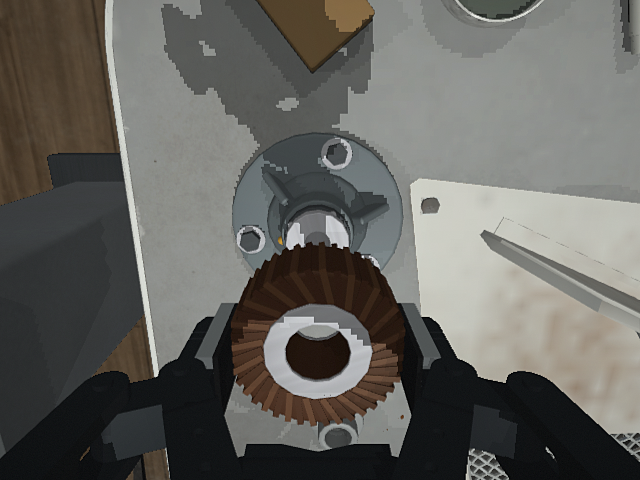

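The flap wheel is held; its bore is centred at about (317.5,350). I'll compute the bore offset from the TCP.

Run:
```python
from h import *
o,c,f=load("w11")
cv2.imwrite("pics/w11c.png",cv2.resize(f[300:420,240:400,::-1],None,fx=5,fy=5,interpolation=2))
print(onplane(c,(317.5,350),o["tcp_pos"][2]+.0242)-o["tcp_pos"])
o,c,f=load("w9"); print("felt",onplane(c,(318,343),o["tcp_pos"][2]+.0202)-o["tcp_pos"])
```

```text
[1.68432157e-05 1.33224232e-03 2.42000000e-02]
felt [0.00018926 0.00142748 0.0202    ]
```

View pics/w11c.png

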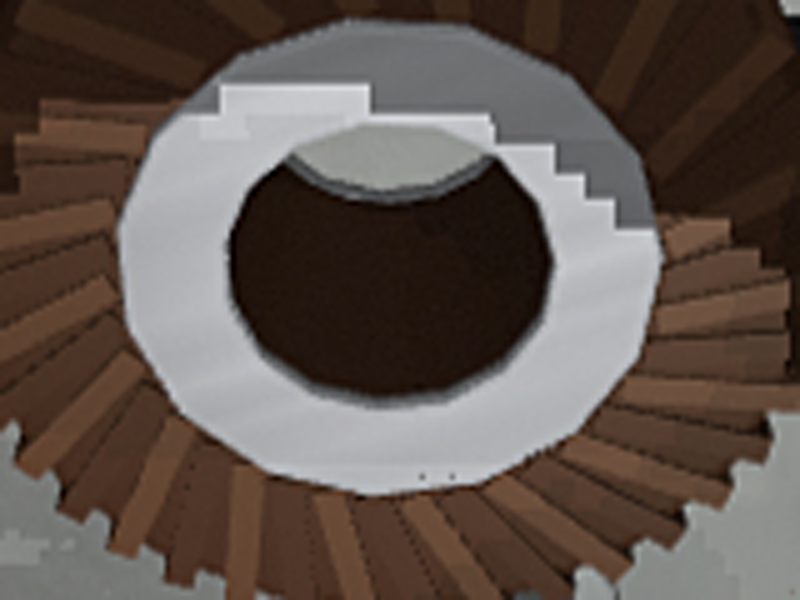

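The refined bore centre is (318,353), within about 1 mm of the TCP. Carrying it to the square head.

>>> drive_tool:
  commands:
    - {"linear": [-0.05, 0.004, 0], "dr": [0, 0, 0], "jaw": 1}
    - {"linear": [-0.055, 0.005, 0], "dr": [0, 0, 0], "jaw": 1}
    - {"linear": [-0.055, 0.005, 0], "dr": [0, 0, 0], "jaw": 1}
    - {"linear": [-0.055, 0.005, 0], "dr": [0, 0, 0], "jaw": 1}
    - {"linear": [-0.055, 0.005, 0], "dr": [0, 0, 0], "jaw": 1}
    - {"linear": [-0.055, 0.005, 0], "dr": [0, 0, 0], "jaw": 1}
    - {"linear": [-0.045, 0.003, 0], "dr": [0, 0, 0], "jaw": 1}
    - {"linear": [-0.02, 0, 0], "dr": [0, 0, 0], "jaw": 1}

```text
clock: 23.95
tcp_pos: [0.4909, -0.1921, 0.1389]
orientation: [-2.207, -2.218, 0.012]
contact_force: [-0.8, 1.0, -1.7]
grip_width: 0.0574
```

```bash
python3 -c "
from h import *
go(.4992,-.22,.14)"
```

```text
lin [-0.0279  0.0082 -0.0013] dr [-0.84 -0.2   0.3 ] [ 0.4909 -0.1921  0.1389] F [-0.8  1.  -1.7] w 0.0574 t 23.95
```

>>> drive_tool:
  commands:
    - {"linear": [-0.018, 0.005, -0.003], "dr": [-0.8, -0.2, 0.3], "jaw": 1}
    - {"linear": [-0.005, 0.002, 0], "dr": [0, 0, 0], "jaw": 1}
    - {"linear": [0, 0, 0], "dr": [0, 0, 0], "jaw": 1}

```text
clock: 24.32
tcp_pos: [0.497, -0.2162, 0.1393]
orientation: [-2.221, -2.217, 0.002]
contact_force: [-0.4, 0.4, -2.0]
grip_width: 0.0578
```

```bash
python3 -c "
from h import *
go(.4992,-.22,.14)"
```

```text
lin [-0.0038  0.0022 -0.0007] dr [-0.21 -0.09 -0.1 ] [ 0.497  -0.2162  0.1393] F [-0.4  0.4 -2. ] w 0.0578 t 24.32
```

>>> drive_tool:
  commands:
    - {"linear": [-0.004, 0.002, 0.002], "dr": [-0.2, 0, 0], "jaw": 1}
    - {"linear": [0, 0, 0.002], "dr": [0, 0, 0], "jaw": 1}
    - {"linear": [0, 0, 0.002], "dr": [0, 0, 0], "jaw": 1}

```text
clock: 24.7
tcp_pos: [0.4996, -0.2177, 0.133]
orientation: [-2.218, -2.223, -0.003]
contact_force: [-0.5, -0.3, -1.5]
grip_width: 0.0578
```

```bash
python3 -c "
from h import *
wshot('w12')
go(.4992,-.22,.14)"
```

```text
24.7 [ 0.4996 -0.2177  0.133 ] [-2.218 -2.223 -0.003]
lin [-0.0023 -0.0002 -0.0072] dr [-0.01 -0.15  0.14] [ 0.4994 -0.2177  0.1328] F [ 0.5  0.8 -1.8] w 0.0578 t 24.75
```

View pics/w12.png

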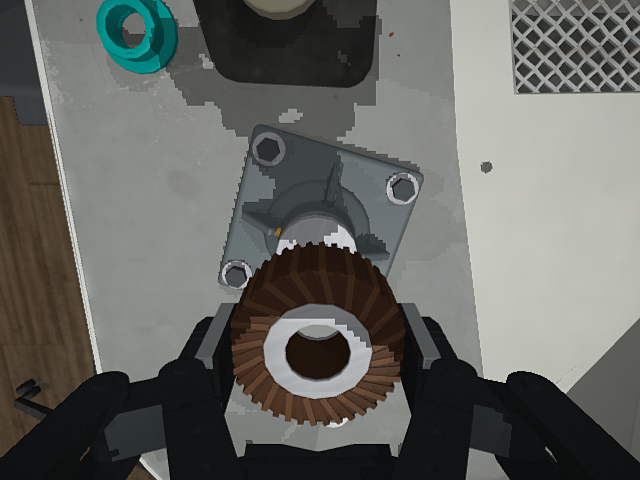

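The wheel is above the spindle, with bore at (318,350) and grip unchanged. Correct y and descend in small steps.

>>> drive_tool:
  commands:
    - {"linear": [-0.003, 0, 0.002], "dr": [0, 0, 0], "jaw": 1}
    - {"linear": [0, 0, 0.003], "dr": [0, 0, 0], "jaw": 1}
    - {"linear": [0, 0, 0.003], "dr": [0, 0, 0], "jaw": 1}

```text
clock: 25.12
tcp_pos: [0.4995, -0.2207, 0.1244]
orientation: [-2.217, -2.223, -0.003]
contact_force: [0.1, 0.1, -1.0]
grip_width: 0.0575
```

```bash
python3 -c "
from h import *
go(.4992,-.22,.062)"
```

```text
lin [ 0.0006 -0.0003  0.0624] dr [ 0.01 -0.13  0.16] [ 0.4995 -0.2207  0.1244] F [ 0.1  0.1 -1. ] w 0.0575 t 25.12
```

>>> drive_tool:
  commands:
    - {"linear": [0.0005, 0, 0.005], "dr": [0, 0, 0], "jaw": 1}
    - {"linear": [0, 0, 0.005], "dr": [0, 0, 0], "jaw": 1}
    - {"linear": [0, 0, 0.005], "dr": [0, 0, 0], "jaw": 1}
    - {"linear": [0, 0, 0.006], "dr": [0, 0, 0], "jaw": 1}

```text
clock: 25.62
tcp_pos: [0.4995, -0.2201, 0.1019]
orientation: [-2.217, -2.223, -0.003]
contact_force: [0.4, -0.4, -2.1]
grip_width: 0.0575
```

```bash
python3 -c "
from h import *
go(.4992,-.22,.062)"
```

```text
lin [ 0.     -0.0003  0.0399] dr [ 0.01 -0.14  0.15] [ 0.4995 -0.2201  0.1019] F [ 0.4 -0.4 -2.1] w 0.0575 t 25.62
```

Threaded on with no contact force.

>>> drive_tool:
  commands:
    - {"linear": [0, 0, 0.01], "dr": [0, 0, 0], "jaw": 1}
    - {"linear": [0, 0, 0.01], "dr": [0, 0, 0], "jaw": 1}
    - {"linear": [0, 0, 0.008], "dr": [0, 0, 0], "jaw": 1}
    - {"linear": [0, 0, 0.003], "dr": [0, 0, 0], "jaw": 1}
    - {"linear": [0, 0, 0.002], "dr": [0, 0, 0], "jaw": 1}

```text
clock: 26.25
tcp_pos: [0.4991, -0.2199, 0.0658]
orientation: [-2.216, -2.222, -0.002]
contact_force: [0.1, 0.6, -1.8]
grip_width: 0.0576
```

```bash
python3 -c "
from h import *
go(.4992,-.22,.062)"
```

```text
lin [-0.0002  0.0001  0.0038] dr [-0.06 -0.18  0.16] [ 0.4991 -0.2199  0.0658] F [ 0.1  0.6 -1.8] w 0.0576 t 26.25
```

>>> drive_tool:
  commands:
    - {"linear": [0, 0, 0.002], "dr": [0, 0, 0], "jaw": 1}
    - {"linear": [0, 0, 0.002], "dr": [0, 0, 0], "jaw": 1}
    - {"linear": [0, 0, 0.001], "dr": [0, 0, 0], "jaw": 1}

```text
clock: 26.62
tcp_pos: [0.4995, -0.2199, 0.0616]
orientation: [-2.217, -2.223, -0.002]
contact_force: [-5.2, 2.6, 12.9]
grip_width: 0.0579
```

Seated: contact at 61.6 mm, the same height as at the grasp. Release, rise and go to the felt wheel at (0.4765, -0.0623).

>>> drive_tool:
  commands:
    - {"linear": [0, 0, 0], "dr": [0, 0, 0], "jaw": 0.1}
    - {"linear": [0, 0, 0], "dr": [0, 0, 0], "jaw": 0}
    - {"linear": [0, 0, 0], "dr": [0, 0, 0], "jaw": 0}
    - {"linear": [0, 0, -0.02], "dr": [0, 0, 0], "jaw": 0}
    - {"linear": [0, 0, -0.04], "dr": [0, 0, 0], "jaw": 0}
    - {"linear": [0, 0, -0.04], "dr": [0, 0, 0], "jaw": 0}
    - {"linear": [0.03, -0.005, 0], "dr": [0, 0, 0], "jaw": 0}
    - {"linear": [0.04, -0.005, 0], "dr": [0, 0, 0], "jaw": 0}

```text
clock: 27.62
tcp_pos: [0.4913, -0.1519, 0.1711]
orientation: [2.222, 2.215, 0.006]
contact_force: [-0.7, -0.7, -0.1]
grip_width: 0.0853
```

```bash
python3 -c "
from h import *
wshot('w13')
go(.4765,-.0623,.1)"
```

```text
27.625 [ 0.4913 -0.1519  0.1711] [2.222 2.215 0.006]
lin [ 0.0829 -0.0148  0.0717] dr [ 0.35 -0.15  0.24] [ 0.4912 -0.1453  0.1716] F [-1.6  4.3  0.7] w 0.0851 t 27.68
```

View pics/w13.png

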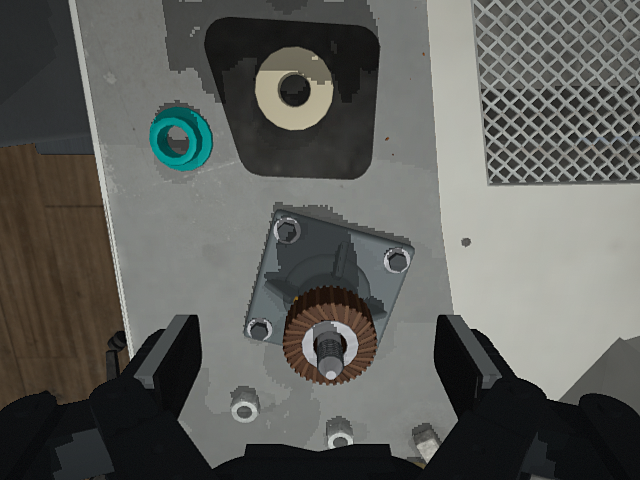

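The flap wheel sits level on the square head at (329,345). The felt wheel is at (294,90). Moving to it.

>>> drive_tool:
  commands:
    - {"linear": [0.04, -0.006, 0.01], "dr": [0.3, 0, 0.2], "jaw": 0}
    - {"linear": [0.03, -0.006, 0.02], "dr": [0, 0, 0], "jaw": 0}
    - {"linear": [0.01, 0, 0.03], "dr": [0, 0, 0], "jaw": 0}
    - {"linear": [0, 0, 0.03], "dr": [0, 0, 0], "jaw": 0}
    - {"linear": [0, 0, 0], "dr": [0, 0, 0], "jaw": 0}

```text
clock: 28.3
tcp_pos: [0.4826, -0.0613, 0.0871]
orientation: [2.211, 2.221, 0.012]
contact_force: [0.1, -0.3, -0.0]
grip_width: 0.0854
```

```bash
python3 -c "
from h import *
o,c,f=load('w13'); print(onplane(c,(294,88),.02), onplane(c,(331,373),.116))
go(.4765,-.0615,.001)"
```

```text
[ 0.4764208  -0.06115794  0.02      ] [ 0.49910691 -0.21842722  0.116     ]
lin [-0.0001 -0.007   0.086 ] dr [0.62 0.   0.26] [ 0.4826 -0.0613  0.0871] F [ 0.1 -0.3 -0. ] w 0.0854 t 28.3
```

>>> drive_tool:
  commands:
    - {"linear": [0, -0.006, 0.02], "dr": [0.6, 0, 0.2], "jaw": 0}
    - {"linear": [0, 0, 0.025], "dr": [0, 0, 0], "jaw": 0}
    - {"linear": [0, 0, 0.015], "dr": [0, 0, 0], "jaw": 0}
    - {"linear": [0, 0, 0.005], "dr": [0, 0, 0], "jaw": 0}
    - {"linear": [0, 0, 0], "dr": [0, 0, 0], "jaw": 0}

```text
clock: 28.92
tcp_pos: [0.4794, -0.063, 0.0231]
orientation: [2.22, 2.216, 0.004]
contact_force: [-0.4, -0.3, -0.7]
grip_width: 0.0855
```

```bash
python3 -c "
from h import *
go(.4765,-.0615,.002)"
```

```text
lin [ 0.0015 -0.003   0.021 ] dr [ 0.31  0.11 -0.11] [ 0.4794 -0.063   0.0231] F [-0.4 -0.3 -0.7] w 0.0855 t 28.93
```

>>> drive_tool:
  commands:
    - {"linear": [0.001, -0.003, 0.01], "dr": [0.3, 0, 0], "jaw": 0}
    - {"linear": [0, 0, 0.006], "dr": [0, 0, 0], "jaw": 0}
    - {"linear": [0, 0, 0.002], "dr": [0, 0, 0], "jaw": 0}
    - {"linear": [0, 0, 0], "dr": [0, 0, 0], "jaw": 0}

```text
clock: 29.42
tcp_pos: [0.4772, -0.0621, 0.0049]
orientation: [2.222, 2.217, -0.001]
contact_force: [-0.1, 0.6, 0.3]
grip_width: 0.0855
```

```bash
python3 -c "
from h import *
go(.4765,-.0615,.002)"
```

```text
lin [ 0.0006 -0.0007  0.0029] dr [ 0.1   0.13 -0.12] [ 0.4772 -0.0621  0.0049] F [-0.1  0.6  0.3] w 0.0855 t 29.43
```

>>> drive_tool:
  commands:
    - {"linear": [0.001, 0, 0.0025], "dr": [0, 0, 0], "jaw": 1}
    - {"linear": [0, 0, 0], "dr": [0, 0, 0], "jaw": 1}
    - {"linear": [0, 0, 0], "dr": [0, 0, 0], "jaw": 1}
    - {"linear": [0, 0, 0], "dr": [0, 0, 0], "jaw": 1}
    - {"linear": [0, 0, 0], "dr": [0, 0, 0], "jaw": 1}

```text
clock: 30.05
tcp_pos: [0.4773, -0.061, 0.0029]
orientation: [2.221, 2.217, -0.001]
contact_force: [-0.8, 0.4, 0.5]
grip_width: 0.0528
```

>>> drive_tool:
  commands:
    - {"linear": [0, 0, -0.02], "dr": [0, 0, 0], "jaw": 1}
    - {"linear": [0, 0, -0.05], "dr": [0, 0, 0], "jaw": 1}
    - {"linear": [0, 0, -0.05], "dr": [0, 0, 0], "jaw": 1}
    - {"linear": [0.02, 0, -0.02], "dr": [0, 0, 0], "jaw": 1}
    - {"linear": [0.05, -0.003, 0], "dr": [0, 0, 0], "jaw": 1}
    - {"linear": [0.055, -0.003, 0], "dr": [0, 0, 0], "jaw": 1}
    - {"linear": [0.05, -0.003, 0], "dr": [0, 0, 0], "jaw": 1}
    - {"linear": [0.04, 0, 0], "dr": [0, 0, 0], "jaw": 1}

```text
clock: 31.05
tcp_pos: [0.4695, 0.1558, 0.1461]
orientation: [2.232, 2.205, -0.001]
contact_force: [0.8, 0.7, -1.3]
grip_width: 0.0528
```

```bash
python3 -c "
from h import *
wshot('w14')
go(.4628,.2075,.14)"
```

```text
31.05 [0.4695 0.1558 0.1461] [ 2.232e+00  2.205e+00 -1.000e-03]
lin [ 0.0452 -0.0068  0.0069] dr [ 0.23 -0.11 -0.37] [0.4693 0.1622 0.1468] F [0.1 5.5 0.6] w 0.0526 t 31.1
```

View pics/w14.png

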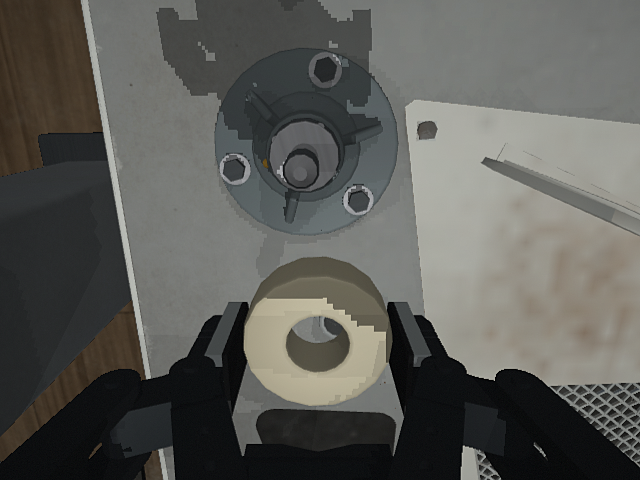

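The felt wheel is held at (318,343), with the bare round spindle ahead at (299,165).

>>> drive_tool:
  commands:
    - {"linear": [0.033, -0.005, 0], "dr": [0, 0, -0.3], "jaw": 1}
    - {"linear": [0.008, 0, 0], "dr": [0, 0, 0], "jaw": 1}
    - {"linear": [0, 0, 0], "dr": [0, 0, 0], "jaw": 1}

```text
clock: 31.48
tcp_pos: [0.4638, 0.2051, 0.1463]
orientation: [2.219, 2.223, 0.005]
contact_force: [0.0, -0.8, -2.4]
grip_width: 0.0528
```

```bash
python3 -c "
from h import *
o,c,f=load('w14'); print(onplane(c,(318,343),o['tcp_pos'][2]+.0175)-o['tcp_pos'])
go(.4628,.2075,.14)"
```

```text
[ 0.00015419 -0.00021904  0.0175    ]
lin [ 0.0024 -0.001   0.0063] dr [ 0.18 -0.1   0.1 ] [0.4638 0.2051 0.1463] F [ 0.  -0.8 -2.4] w 0.0528 t 31.48
```

>>> drive_tool:
  commands:
    - {"linear": [0.0025, -0.001, 0.005], "dr": [0.2, 0, 0], "jaw": 1}
    - {"linear": [0, 0, 0.006], "dr": [0, 0, 0], "jaw": 1}
    - {"linear": [0, 0, 0.005], "dr": [0, 0, 0], "jaw": 1}
    - {"linear": [0, 0, 0.002], "dr": [0, 0, 0], "jaw": 1}

```text
clock: 31.98
tcp_pos: [0.4631, 0.204, 0.1263]
orientation: [-2.224, -2.218, 0.002]
contact_force: [-0.9, 0.2, -1.1]
grip_width: 0.0529
```

```bash
python3 -c "
from h import *
go(.4628,.2075,.0625)"
```

```text
lin [ 0.0036 -0.0002  0.0638] dr [-0.1   0.03 -0.17] [0.4631 0.204  0.1263] F [-0.9  0.2 -1.1] w 0.0529 t 31.98
```

>>> drive_tool:
  commands:
    - {"linear": [0.0035, 0, 0], "dr": [0, 0, 0], "jaw": 1}
    - {"linear": [0, 0, 0.002], "dr": [0, 0, 0], "jaw": 1}

```text
clock: 32.22
tcp_pos: [0.4633, 0.2076, 0.1242]
orientation: [-2.225, -2.217, 0.002]
contact_force: [-0.1, -0.2, -1.2]
grip_width: 0.0525
```

```bash
python3 -c "
from h import *
go(.4628,.2075,.0625)"
```

```text
lin [-0.0001 -0.0004  0.0617] dr [-0.09  0.02 -0.19] [0.4633 0.2076 0.1242] F [-0.1 -0.2 -1.2] w 0.0525 t 32.23
```

>>> drive_tool:
  commands:
    - {"linear": [0, 0, 0.005], "dr": [0, 0, 0], "jaw": 1}
    - {"linear": [0, 0, 0.005], "dr": [0, 0, 0], "jaw": 1}
    - {"linear": [0, 0, 0.005], "dr": [0, 0, 0], "jaw": 1}
    - {"linear": [0, 0, 0.006], "dr": [0, 0, 0], "jaw": 1}

```text
clock: 32.72
tcp_pos: [0.4635, 0.2077, 0.102]
orientation: [-2.225, -2.218, 0.001]
contact_force: [0.8, -0.8, -1.5]
grip_width: 0.0528
```

```bash
python3 -c "
from h import *
go(.4628,.2075,.0625)"
```

```text
lin [-0.0002 -0.0006  0.0395] dr [-0.05  0.01 -0.19] [0.4635 0.2077 0.102 ] F [ 0.8 -0.8 -1.5] w 0.0528 t 32.73
```

>>> drive_tool:
  commands:
    - {"linear": [0, 0, 0.01], "dr": [0, 0, 0], "jaw": 1}
    - {"linear": [0, 0, 0.01], "dr": [0, 0, 0], "jaw": 1}
    - {"linear": [0, 0, 0.008], "dr": [0, 0, 0], "jaw": 1}
    - {"linear": [0, 0, 0.003], "dr": [0, 0, 0], "jaw": 1}
    - {"linear": [0, 0, 0.002], "dr": [0, 0, 0], "jaw": 1}

```text
clock: 33.35
tcp_pos: [0.463, 0.2075, 0.0659]
orientation: [-2.224, -2.217, 0.003]
contact_force: [-0.9, 0.4, -1.0]
grip_width: 0.0523
```

>>> drive_tool:
  commands:
    - {"linear": [0, 0, 0.002], "dr": [0, 0, 0], "jaw": 1}
    - {"linear": [0, 0, 0.001], "dr": [0, 0, 0], "jaw": 1}

```text
clock: 33.6
tcp_pos: [0.4632, 0.2077, 0.0629]
orientation: [-2.224, -2.217, 0.003]
contact_force: [1.0, 0.2, -1.5]
grip_width: 0.0527
```

>>> drive_tool:
  commands:
    - {"linear": [0, 0, 0.001], "dr": [0, 0, 0], "jaw": 1}
    - {"linear": [0, 0, 0.001], "dr": [0, 0, 0], "jaw": 1}

```text
clock: 33.85
tcp_pos: [0.4634, 0.2078, 0.0619]
orientation: [-2.225, -2.218, 0.002]
contact_force: [-4.7, -4.2, 16.5]
grip_width: 0.053
```

Seated. Release, rise and go back to the parked small flange at (0.485, 0.082).

>>> drive_tool:
  commands:
    - {"linear": [0, 0, 0], "dr": [0, 0, 0], "jaw": 0.1}
    - {"linear": [0, 0, 0], "dr": [0, 0, 0], "jaw": 0}
    - {"linear": [0, 0, 0], "dr": [0, 0, 0], "jaw": 0}
    - {"linear": [0, 0, -0.02], "dr": [0, 0, 0], "jaw": 0}
    - {"linear": [0, 0, -0.04], "dr": [0, 0, 0], "jaw": 0}
    - {"linear": [0, 0, -0.04], "dr": [0, 0, 0], "jaw": 0}
    - {"linear": [-0.03, 0.005, 0], "dr": [0, 0, 0], "jaw": 0}
    - {"linear": [-0.02, 0.005, 0], "dr": [0, 0, 0], "jaw": 0}

```text
clock: 34.85
tcp_pos: [0.4741, 0.1601, 0.1713]
orientation: [2.218, 2.223, 0.006]
contact_force: [0.3, -1.0, -0.1]
grip_width: 0.0855
```

```bash
python3 -c "
from h import *
wshot('w15')
go(.485,.082,.1)"
```

```text
34.85 [0.4741 0.1601 0.1713] [2.218 2.223 0.006]
lin [-0.0758  0.0095  0.0714] dr [ 0.24 -0.04 -0.03] [0.4753 0.1578 0.1714] F [ 0.6 -2.3  0.3] w 0.0849 t 34.9
```

View pics/w15.png

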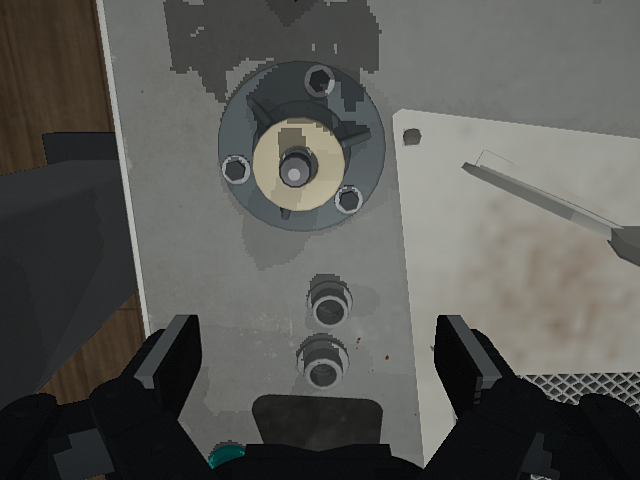

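The felt wheel is seated at (298,165). The small flange's hub top is at (331,309) and the large one's at (323,372).

```bash
python3 -c "
from h import *
o,c,f=load('w15'); print(onplane(c,(331,309),.022),onplane(c,(323,372),.022))
"
```

```text
[0.48551136 0.0848918  0.022     ] [0.47946877 0.02548002 0.022     ]
```

>>> drive_tool:
  commands:
    - {"linear": [-0.04, 0.004, 0.01], "dr": [0.2, 0, 0], "jaw": 0}
    - {"linear": [-0.025, 0.003, 0.02], "dr": [0, 0, 0], "jaw": 0}
    - {"linear": [0, 0, 0.03], "dr": [0, 0, 0], "jaw": 0}
    - {"linear": [0, 0, 0.03], "dr": [0, 0, 0], "jaw": 0.1}
    - {"linear": [0, 0, 0], "dr": [0, 0, 0], "jaw": 0.1}

```text
clock: 35.52
tcp_pos: [0.4852, 0.0932, 0.085]
orientation: [2.221, 2.217, 0.012]
contact_force: [-0.1, 0.1, 0.1]
grip_width: 0.0766
```

```bash
python3 -c "
from h import *
go(.485,.082,.009)"
```

```text
lin [-0.0114 -0.0008  0.0759] dr [ 0.46 -0.17 -0.09] [0.4852 0.0932 0.085 ] F [-0.1  0.1  0.1] w 0.0766 t 35.52
```

>>> drive_tool:
  commands:
    - {"linear": [-0.01, 0, 0.025], "dr": [0.4, 0, 0], "jaw": 0.1}
    - {"linear": [0, 0, 0.025], "dr": [0, 0, 0], "jaw": 0.1}
    - {"linear": [0, 0, 0.01], "dr": [0, 0, 0], "jaw": 0.1}
    - {"linear": [0, 0, 0], "dr": [0, 0, 0], "jaw": 0.2}

```text
clock: 36.02
tcp_pos: [0.49, 0.0863, 0.0299]
orientation: [2.22, 2.219, 0.016]
contact_force: [-0.3, -0.1, -0.3]
grip_width: 0.0688
```

```bash
python3 -c "
from h import *
go(.485,.083,.009)"
```

```text
lin [-0.0034 -0.0052  0.0208] dr [ 0.54 -0.3  -0.01] [0.49   0.0863 0.0299] F [-0.3 -0.1 -0.3] w 0.0688 t 36.02
```

>>> drive_tool:
  commands:
    - {"linear": [-0.003, -0.005, 0.008], "dr": [0.5, -0.3, 0], "jaw": 0.2}
    - {"linear": [0, -0.001, 0.008], "dr": [0.2, 0, 0], "jaw": 0.2}
    - {"linear": [0, 0, 0.002], "dr": [0, 0, 0], "jaw": 0.2}
    - {"linear": [0, 0, 0], "dr": [0, 0, 0], "jaw": 0.2}

```text
clock: 36.52
tcp_pos: [0.4851, 0.0838, 0.013]
orientation: [-2.221, -2.221, 0.0]
contact_force: [0.1, 0.7, -0.0]
grip_width: 0.0686
```

```bash
python3 -c "
from h import *
go(.485,.083,.009)"
```

```text
lin [-0.0008 -0.0001  0.004 ] dr [-0.02 -0.   -0.  ] [0.4851 0.0838 0.013 ] F [ 0.1  0.7 -0. ] w 0.0686 t 36.52
```

>>> drive_tool:
  commands:
    - {"linear": [0, 0, 0.0035], "dr": [0, 0, 0], "jaw": 0.2}
    - {"linear": [0, 0, 0], "dr": [0, 0, 0], "jaw": 1}
    - {"linear": [0, 0, 0], "dr": [0, 0, 0], "jaw": 1}
    - {"linear": [0, 0, 0], "dr": [0, 0, 0], "jaw": 1}
    - {"linear": [0, 0, 0], "dr": [0, 0, 0], "jaw": 1}
    - {"linear": [0, 0, 0], "dr": [0, 0, 0], "jaw": 1}

```text
clock: 37.28
tcp_pos: [0.4855, 0.0839, 0.0097]
orientation: [2.221, 2.221, 0.001]
contact_force: [0.5, 0.6, 0.3]
grip_width: 0.0277
```

>>> drive_tool:
  commands:
    - {"linear": [0, 0, -0.02], "dr": [0, 0, 0], "jaw": 1}
    - {"linear": [0, 0, -0.04], "dr": [0, 0, 0], "jaw": 1}
    - {"linear": [0, 0, -0.05], "dr": [0, 0, 0], "jaw": 1}
    - {"linear": [0, 0, -0.03], "dr": [0, 0, 0], "jaw": 1}
    - {"linear": [0.04, -0.007, 0], "dr": [0, 0, 0], "jaw": 1}
    - {"linear": [0.04, -0.007, 0], "dr": [0, 0, 0], "jaw": 1}
    - {"linear": [0.02, -0.004, 0], "dr": [0, 0, 0], "jaw": 1}
    - {"linear": [0, 0, 0], "dr": [0, 0, 0], "jaw": 1}

```text
clock: 38.28
tcp_pos: [0.4662, 0.1848, 0.1528]
orientation: [-2.224, -2.217, 0.003]
contact_force: [0.4, -0.3, -1.7]
grip_width: 0.0279
```

```bash
python3 -c "
from h import *
wshot('w16')
go(.4628,.2075,.14)"
```

```text
38.275 [0.4662 0.1848 0.1528] [-2.224 -2.217  0.003]
lin [ 0.0239 -0.0037  0.0127] dr [-0.13  0.06 -0.25] [0.4664 0.1836 0.1527] F [-0.1  0.2 -1.7] w 0.0278 t 38.33
```

View pics/w16.png

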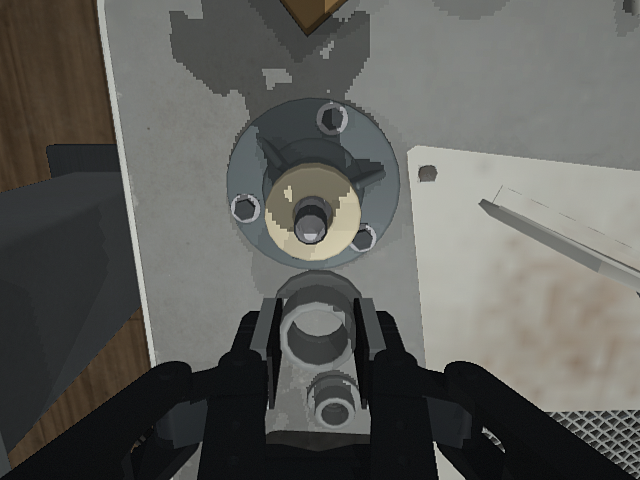

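The small flange is held at (317,335) and the felt wheel on the round head is at (312,210).

```bash
python3 -c "
from h import *
o,c,f=load('w16'); print(onplane(c,(317,336),o['tcp_pos'][2]+.0125)-o['tcp_pos'])
cv2.imwrite('pics/w16c.png',cv2.resize(f[265:385,240:400,::-1],None,fx=5,fy=5,interpolation=2))
"
```

```text
[-0.00015568 -0.00048691  0.0125    ]
```

View pics/w16c.png

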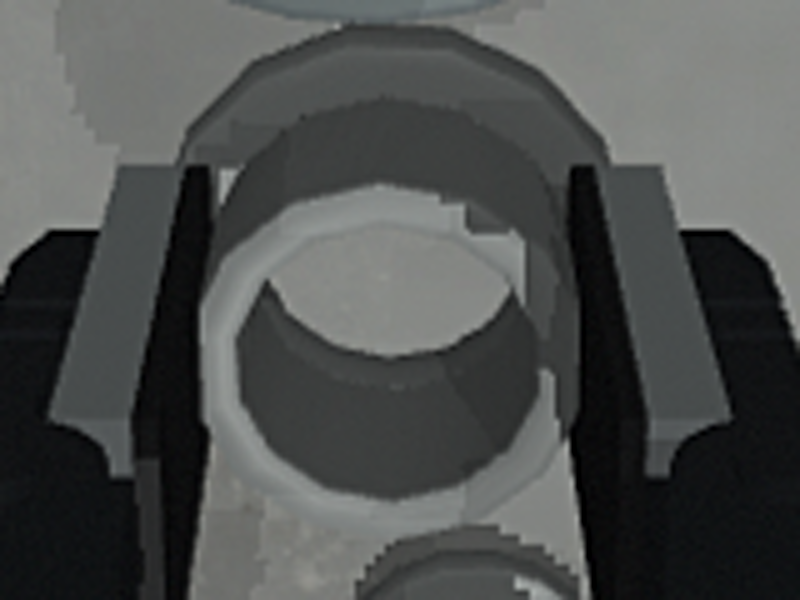

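>>> drive_tool:
  commands:
    - {"linear": [0.022, -0.003, 0], "dr": [0, 0, -0.2], "jaw": 1}
    - {"linear": [0, 0, 0], "dr": [0, 0, 0], "jaw": 1}
    - {"linear": [0, 0, 0], "dr": [0, 0, 0], "jaw": 1}

```text
clock: 38.7
tcp_pos: [0.4644, 0.2006, 0.1515]
orientation: [2.228, 2.214, -0.01]
contact_force: [-0.3, -0.2, -0.7]
grip_width: 0.0274
```

```bash
python3 -c "
from h import *
go(.4628,.2075,.14)"
```

```text
lin [ 0.0069 -0.0016  0.0115] dr [-0.23  0.27 -0.36] [0.4644 0.2006 0.1515] F [-0.3 -0.2 -0.7] w 0.0274 t 38.7
```

The flange is gripped straight, with its bore centred within 1 mm of the TCP.

>>> drive_tool:
  commands:
    - {"linear": [0.007, -0.0015, 0], "dr": [-0.2, 0.2, -0.3], "jaw": 1}
    - {"linear": [0, 0, 0.004], "dr": [0, 0, 0], "jaw": 1}
    - {"linear": [0, 0, 0.005], "dr": [0, 0, 0], "jaw": 1}
    - {"linear": [0, 0, 0.003], "dr": [0, 0, 0], "jaw": 1}

```text
clock: 39.2
tcp_pos: [0.4633, 0.2055, 0.1384]
orientation: [2.225, 2.216, -0.003]
contact_force: [-0.2, 0.3, -0.6]
grip_width: 0.0278
```

```bash
python3 -c "
from h import *
go(.4628,.2075,.0895)"
```

```text
lin [ 0.0021 -0.0005  0.0489] dr [-0.02  0.13 -0.23] [0.4633 0.2055 0.1384] F [-0.2  0.3 -0.6] w 0.0278 t 39.2
```

>>> drive_tool:
  commands:
    - {"linear": [0.0022, -0.0005, 0.001], "dr": [0, 0.1, -0.2], "jaw": 1}
    - {"linear": [0, 0, 0.003], "dr": [0, 0, 0], "jaw": 1}
    - {"linear": [0, 0, 0.004], "dr": [0, 0, 0], "jaw": 1}

```text
clock: 39.58
tcp_pos: [0.4628, 0.2079, 0.1298]
orientation: [-2.222, -2.221, 0.001]
contact_force: [0.4, 0.3, -0.6]
grip_width: 0.0272
```

```bash
python3 -c "
from h import *
go(.4628,.2075,.0895)"
```

```text
lin [-0.0003 -0.      0.0403] dr [-0.03  0.03 -0.01] [0.4628 0.2079 0.1298] F [ 0.4  0.3 -0.6] w 0.0272 t 39.58
```

>>> drive_tool:
  commands:
    - {"linear": [0, 0, 0.005], "dr": [0, 0, 0], "jaw": 1}
    - {"linear": [0, 0, 0.005], "dr": [0, 0, 0], "jaw": 1}
    - {"linear": [0, 0, 0.006], "dr": [0, 0, 0], "jaw": 1}
    - {"linear": [0, 0, 0.006], "dr": [0, 0, 0], "jaw": 1}
    - {"linear": [0, 0, 0.006], "dr": [0, 0, 0], "jaw": 1}

```text
clock: 40.2
tcp_pos: [0.4628, 0.2078, 0.0998]
orientation: [-2.222, -2.221, 0.001]
contact_force: [1.0, 0.2, -1.5]
grip_width: 0.0277
```

```bash
python3 -c "
from h import *
go(.4628,.2075,.0895)"
```

```text
lin [-0.0003 -0.      0.0103] dr [-0.03  0.03 -0.02] [0.4628 0.2078 0.0998] F [ 1.   0.2 -1.5] w 0.0277 t 40.2
```

>>> drive_tool:
  commands:
    - {"linear": [0, 0, 0.004], "dr": [0, 0, 0], "jaw": 1}
    - {"linear": [0, 0, 0.003], "dr": [0, 0, 0], "jaw": 1}
    - {"linear": [0, 0, 0.0015], "dr": [0, 0, 0], "jaw": 1}
    - {"linear": [0, 0, 0.0015], "dr": [0, 0, 0], "jaw": 1}

```text
clock: 40.7
tcp_pos: [0.4628, 0.2076, 0.0891]
orientation: [2.222, 2.221, -0.003]
contact_force: [-3.1, -3.2, 15.3]
grip_width: 0.0273
```

Contact at 89.1 mm, about as predicted. Release, then the large flange at (0.4795, 0.0245).

>>> drive_tool:
  commands:
    - {"linear": [0, 0, 0], "dr": [0, 0, 0], "jaw": 0.5}
    - {"linear": [0, 0, 0], "dr": [0, 0, 0], "jaw": 0.2}
    - {"linear": [0, 0, 0], "dr": [0, 0, 0], "jaw": 0.1}
    - {"linear": [0, 0, -0.02], "dr": [0, 0, 0], "jaw": 0.1}
    - {"linear": [0, 0, -0.04], "dr": [0, 0, 0], "jaw": 0.1}
    - {"linear": [0, 0, -0.01], "dr": [0, 0, 0], "jaw": 0.1}
    - {"linear": [-0.04, 0.004, 0], "dr": [0, 0, 0], "jaw": 0.1}
    - {"linear": [-0.05, 0.005, 0], "dr": [0, 0, 0], "jaw": 0.1}

```text
clock: 41.7
tcp_pos: [0.4721, 0.1204, 0.1614]
orientation: [-2.212, -2.23, -0.003]
contact_force: [0.2, -0.5, -0.1]
grip_width: 0.0767
```

```bash
python3 -c "
from h import *
wshot('w17')
go(.4795,.0245,.1)"
```

```text
41.7 [0.4721 0.1204 0.1614] [-2.212 -2.23  -0.003]
lin [-0.0872  0.0072  0.0607] dr [-0.08  0.19 -0.04] [0.4725 0.1119 0.1604] F [-0.5 -6.6 -0.8] w 0.0772 t 41.75
```

View pics/w17.png

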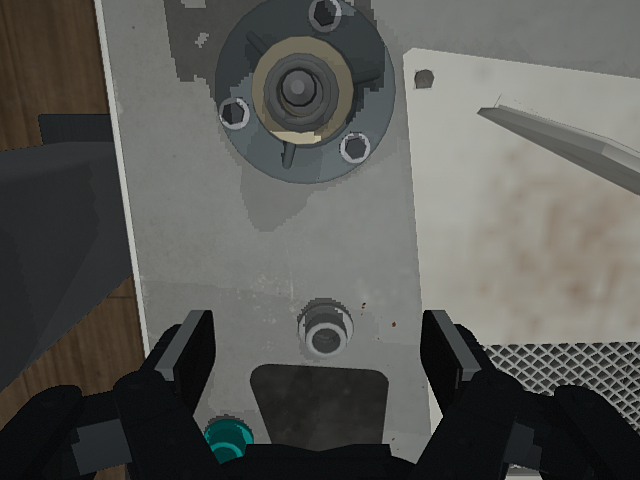

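The small flange sits hub up on the felt wheel at (300,92). The large flange's hub top is at (325,337).

>>> drive_tool:
  commands:
    - {"linear": [-0.045, 0.004, 0.01], "dr": [0, 0, 0], "jaw": 0.1}
    - {"linear": [-0.035, 0.003, 0.02], "dr": [0, 0, 0], "jaw": 0.1}
    - {"linear": [-0.005, 0, 0.03], "dr": [0, 0, 0], "jaw": 0.1}
    - {"linear": [0, 0, 0.02], "dr": [0, 0, 0], "jaw": 0.1}
    - {"linear": [0, 0, 0], "dr": [0, 0, 0], "jaw": 0.1}

```text
clock: 42.38
tcp_pos: [0.4787, 0.0208, 0.0768]
orientation: [2.228, 2.213, -0.008]
contact_force: [0.5, 0.8, -0.1]
grip_width: 0.0767
```

```bash
python3 -c "
from h import *
o,c,f=load('w17'); print(onplane(c,(325.5,337),.022))
go(.4797,.0245,.009)"
```

```text
[0.47913085 0.02585301 0.022     ]
lin [0.004  0.0012 0.0678] dr [-0.16  0.27 -0.4 ] [0.4787 0.0208 0.0768] F [ 0.5  0.8 -0.1] w 0.0767 t 42.38
```

>>> drive_tool:
  commands:
    - {"linear": [0.004, 0.001, 0.02], "dr": [-0.1, 0.2, -0.4], "jaw": 0.1}
    - {"linear": [0, 0, 0.02], "dr": [0, 0, 0], "jaw": 0.1}
    - {"linear": [0, 0, 0.01], "dr": [0, 0, 0], "jaw": 0.2}
    - {"linear": [0, 0, 0], "dr": [0, 0, 0], "jaw": 0.2}

```text
clock: 42.88
tcp_pos: [0.4815, 0.0262, 0.0278]
orientation: [2.219, 2.221, 0.002]
contact_force: [-0.0, 0.2, 0.4]
grip_width: 0.0682
```

```bash
python3 -c "
from h import *
go(.4797,.0245,.009)"
```

```text
lin [-0.0017 -0.0019  0.0188] dr [0.13 0.03 0.06] [0.4815 0.0262 0.0278] F [-0.   0.2  0.4] w 0.0682 t 42.88
```

>>> drive_tool:
  commands:
    - {"linear": [-0.0015, -0.0015, 0.008], "dr": [0, 0, 0], "jaw": 0.2}
    - {"linear": [0, 0, 0.006], "dr": [0, 0, 0], "jaw": 0.2}
    - {"linear": [0, 0, 0.003], "dr": [0, 0, 0], "jaw": 0.2}
    - {"linear": [0, 0, 0], "dr": [0, 0, 0], "jaw": 0.2}

```text
clock: 43.38
tcp_pos: [0.4812, 0.0246, 0.0113]
orientation: [2.218, 2.22, 0.005]
contact_force: [0.5, -0.2, -0.0]
grip_width: 0.0683
```

```bash
python3 -c "
from h import *
go(.4797,.0245,.009)"
```

```text
lin [-0.0001 -0.0015  0.0022] dr [0.28 0.04 0.05] [0.4812 0.0246 0.0113] F [ 0.5 -0.2 -0. ] w 0.0683 t 43.38
```

>>> drive_tool:
  commands:
    - {"linear": [0, -0.0015, 0.002], "dr": [0.2, 0, 0], "jaw": 0.3}
    - {"linear": [0, 0, 0], "dr": [0, 0, 0], "jaw": 1}
    - {"linear": [0, 0, 0], "dr": [0, 0, 0], "jaw": 1}
    - {"linear": [0, 0, 0], "dr": [0, 0, 0], "jaw": 1}
    - {"linear": [0, 0, 0], "dr": [0, 0, 0], "jaw": 1}
    - {"linear": [0, 0, 0], "dr": [0, 0, 0], "jaw": 1}

```text
clock: 44.12
tcp_pos: [0.4798, 0.0247, 0.0096]
orientation: [2.219, 2.221, 0.001]
contact_force: [-0.9, -1.2, 0.2]
grip_width: 0.0316
```

>>> drive_tool:
  commands:
    - {"linear": [0, 0, -0.02], "dr": [0, 0, 0], "jaw": 1}
    - {"linear": [0, 0, -0.05], "dr": [0, 0, 0], "jaw": 1}
    - {"linear": [0, 0, -0.05], "dr": [0, 0, 0], "jaw": 1}
    - {"linear": [0, 0, -0.03], "dr": [0, 0, 0], "jaw": 1}
    - {"linear": [-0.045, 0.003, 0], "dr": [0, 0, 0], "jaw": 1}
    - {"linear": [-0.055, 0.004, 0], "dr": [0, 0, 0], "jaw": 1}
    - {"linear": [-0.055, 0.004, 0], "dr": [0, 0, 0], "jaw": 1}
    - {"linear": [-0.04, 0.004, 0], "dr": [0, 0, 0], "jaw": 1}

```text
clock: 45.12
tcp_pos: [0.4955, -0.1717, 0.1647]
orientation: [2.208, 2.232, 0.001]
contact_force: [0.9, 0.6, -0.7]
grip_width: 0.0312
```

```bash
python3 -c "
from h import *
wshot('w18')
go(.4993,-.22,.14)"
```

```text
45.125 [ 0.4955 -0.1717  0.1647] [2.208e+00 2.232e+00 1.000e-03]
lin [-0.0419  0.0035  0.0247] dr [0.12 0.21 0.24] [ 0.4956 -0.178   0.1645] F [ 0.5 -5.7 -1.4] w 0.0312 t 45.17
```

View pics/w18.png

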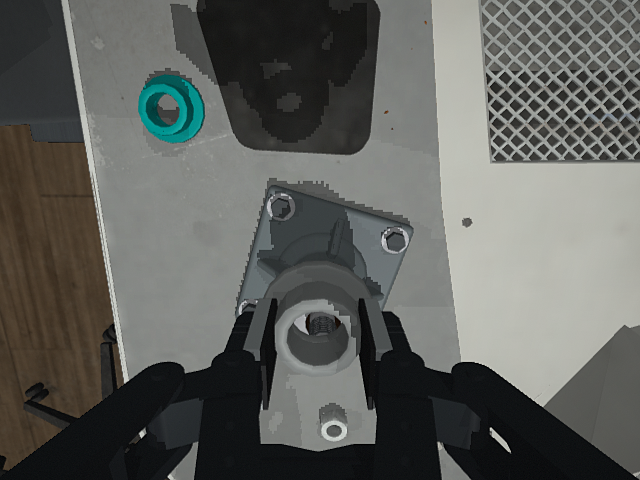

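The large flange is held at (318,333) above the square head.

>>> drive_tool:
  commands:
    - {"linear": [-0.032, 0.003, 0], "dr": [0, 0, 0.2], "jaw": 1}
    - {"linear": [-0.005, 0, 0], "dr": [0, 0, 0], "jaw": 1}
    - {"linear": [0, 0, 0.003], "dr": [0, 0, 0], "jaw": 1}

```text
clock: 45.55
tcp_pos: [0.498, -0.2168, 0.1608]
orientation: [2.222, 2.217, -0.002]
contact_force: [0.5, 0.5, -0.6]
grip_width: 0.0312
```

```bash
python3 -c "
from h import *
go(.4993,-.22,.14)"
```

```text
lin [-0.0032  0.0013  0.0208] dr [ 0.06  0.16 -0.13] [ 0.498  -0.2168  0.1608] F [ 0.5  0.5 -0.6] w 0.0312 t 45.55
```

>>> drive_tool:
  commands:
    - {"linear": [-0.003, 0.001, 0.006], "dr": [0, 0, 0], "jaw": 1}
    - {"linear": [0, 0, 0.008], "dr": [0, 0, 0], "jaw": 1}
    - {"linear": [0, 0, 0.004], "dr": [0, 0, 0], "jaw": 1}
    - {"linear": [0, 0, 0.001], "dr": [0, 0, 0], "jaw": 1}

```text
clock: 46.05
tcp_pos: [0.4987, -0.2165, 0.1397]
orientation: [2.218, 2.224, -0.002]
contact_force: [-1.0, 0.4, -1.3]
grip_width: 0.0316
```

```bash
python3 -c "
from h import *
o,c,f=wshot('w19')
cv2.imwrite('pics/w19c.png',cv2.resize(f[265:385,240:400,::-1],None,fx=5,fy=5,interpolation=2))
go(.4993,-.22,.0955)"
```

```text
46.05 [ 0.4987 -0.2165  0.1397] [ 2.218e+00  2.224e+00 -2.000e-03]
lin [-0.0034  0.0006  0.0443] dr [-0.03  0.07  0.14] [ 0.4987 -0.2165  0.1398] F [ 0.   0.6 -2.3] w 0.0314 t 46.1
```

View pics/w19c.png

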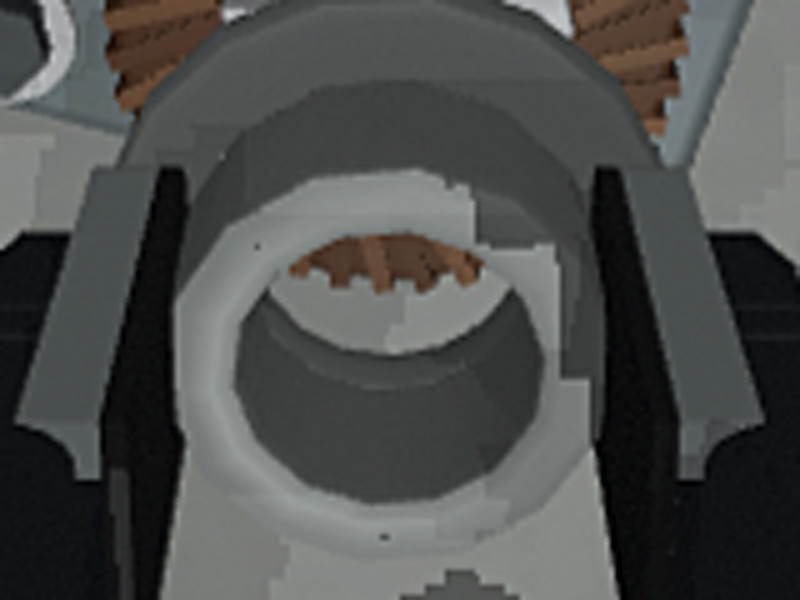

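The bore centre is at (317.8,338.4), within about 1 mm of the TCP, and it is level. Correct y and descend.

>>> drive_tool:
  commands:
    - {"linear": [-0.003, 0.0005, 0], "dr": [0, 0, 0], "jaw": 1}
    - {"linear": [0, 0, 0.002], "dr": [0, 0, 0], "jaw": 1}
    - {"linear": [0, 0, 0.003], "dr": [0, 0, 0], "jaw": 1}

```text
clock: 46.48
tcp_pos: [0.4997, -0.2199, 0.1352]
orientation: [2.218, 2.223, -0.001]
contact_force: [0.4, 0.2, -2.1]
grip_width: 0.0316
```

```bash
python3 -c "
from h import *
go(.4993,-.2195,.0955)"
```

```text
lin [ 0.0005 -0.0005  0.0397] dr [0.04 0.11 0.13] [ 0.4997 -0.2199  0.1352] F [ 0.4  0.2 -2.1] w 0.0316 t 46.48
```

>>> drive_tool:
  commands:
    - {"linear": [0, 0, 0.005], "dr": [0, 0, 0], "jaw": 1}
    - {"linear": [0, 0, 0.005], "dr": [0, 0, 0], "jaw": 1}
    - {"linear": [0, 0, 0.006], "dr": [0, 0, 0], "jaw": 1}
    - {"linear": [0, 0, 0.006], "dr": [0, 0, 0], "jaw": 1}
    - {"linear": [0, 0, 0.006], "dr": [0, 0, 0], "jaw": 1}

```text
clock: 47.1
tcp_pos: [0.4996, -0.22, 0.1051]
orientation: [2.218, 2.223, -0.001]
contact_force: [0.0, 0.3, -1.4]
grip_width: 0.0313
```

>>> drive_tool:
  commands:
    - {"linear": [0, 0, 0.004], "dr": [0, 0, 0], "jaw": 1}
    - {"linear": [0, 0, 0.002], "dr": [0, 0, 0], "jaw": 1}
    - {"linear": [0, 0, 0.0015], "dr": [0, 0, 0], "jaw": 1}

```text
clock: 47.48
tcp_pos: [0.4994, -0.2199, 0.0966]
orientation: [2.218, 2.223, -0.002]
contact_force: [-0.6, 0.1, -0.7]
grip_width: 0.0317
```

>>> drive_tool:
  commands:
    - {"linear": [0, 0, 0.0015], "dr": [0, 0, 0], "jaw": 1}
    - {"linear": [0, 0, 0.001], "dr": [0, 0, 0], "jaw": 1}

```text
clock: 47.72
tcp_pos: [0.4996, -0.22, 0.0946]
orientation: [2.218, 2.223, -0.002]
contact_force: [-4.5, 1.1, 11.6]
grip_width: 0.0314
```

Contact at 94.6 mm (expected about 95). Release and rise to look.

>>> drive_tool:
  commands:
    - {"linear": [0, 0, 0], "dr": [0, 0, 0], "jaw": 0.5}
    - {"linear": [0, 0, 0], "dr": [0, 0, 0], "jaw": 0.2}
    - {"linear": [0, 0, 0], "dr": [0, 0, 0], "jaw": 0}
    - {"linear": [0, 0, -0.02], "dr": [0, 0, 0], "jaw": 0}
    - {"linear": [0, 0, -0.05], "dr": [0, 0, 0], "jaw": 0}
    - {"linear": [0, 0, -0.05], "dr": [0, 0, 0], "jaw": 0}
    - {"linear": [0.03, 0, 0], "dr": [0, 0, 0], "jaw": 0}
    - {"linear": [0, 0, 0], "dr": [0, 0, 0], "jaw": 0}

```text
clock: 48.72
tcp_pos: [0.5012, -0.1887, 0.2248]
orientation: [2.214, 2.22, 0.003]
contact_force: [0.2, 0.6, -0.1]
grip_width: 0.0853
```

```bash
python3 -c "
from h import *
wshot('w20')
f=viewer.grab_frame('scene'); save('scene1',f); g=viewer.grab_frame('top'); save('top1',g)
a=cv2.imread('pics/scene0.png');b=f[:,:,::-1]
cv2.imwrite('pics/s1c.png',cv2.resize(b[180:350,150:460],None,fx=2.5,fy=2.5,interpolation=3))
cv2.imwrite('pics/t1c.png',cv2.resize(g[190:310,130:530,::-1],None,fx=2,fy=2,interpolation=3))
"
```

```text
48.725 [ 0.5012 -0.1887  0.2248] [2.214 2.22  0.003]
```

View pics/w20.png

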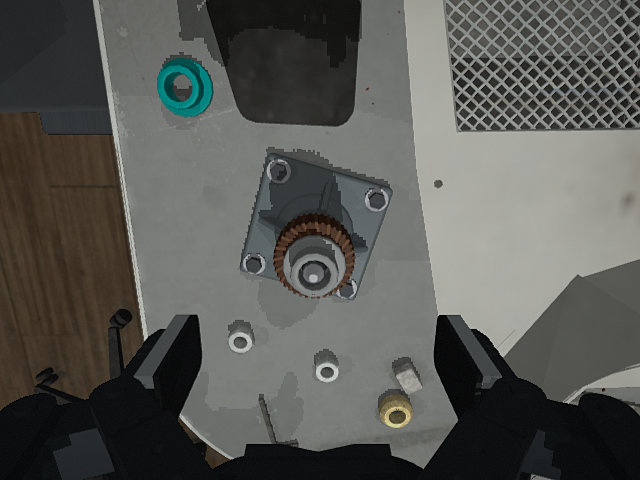

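View pics/s1c.png

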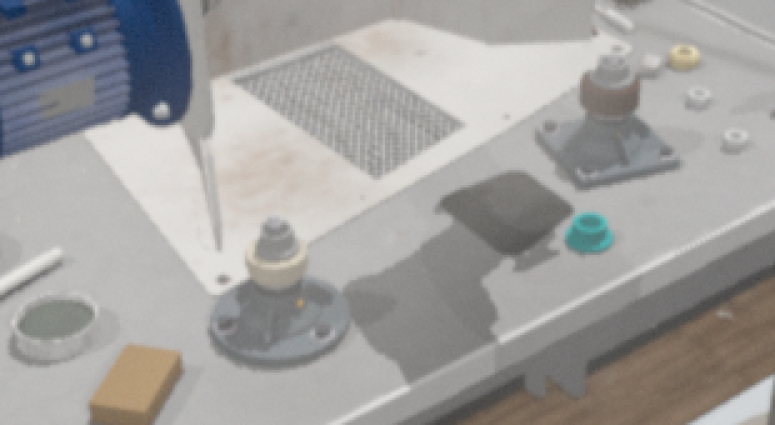

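View pics/t1c.png

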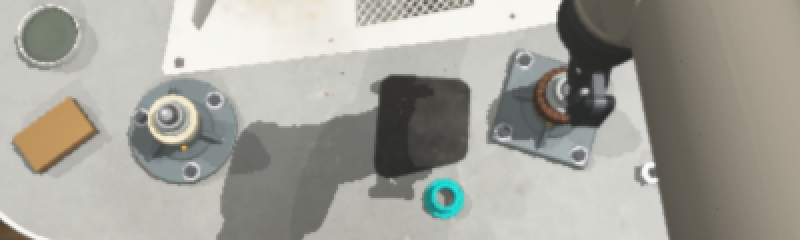

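Everything is seated. The wrist view shows the flange, hub up and level, on the flap wheel at (313,268). The scene view shows the felt wheel with the small flange at (276,250), and the flap wheel with the large flange at (611,85). Nuts, block and tin look unmoved. Handing in.

```bash
python3 -c "
from h import *
o,c,f=load('w20'); print(onplane(c,(313.5,268),.108))
a=cv2.imread('pics/scene0.png').astype(int);b=cv2.imread('pics/scene1.png').astype(int)
d=abs(a-b).max(2)
for n,(u0,v0,u1,v1) in dict(block=(185,315,225,352),tin=(152,296,192,324),nuts=(420,210,455,245)).items(): print(n,d[v0:v1,u0:u1].mean(), d[v0:v1,u0:u1].max())
print(job.hand_in())"
```

```text
[ 0.499176   -0.21589921  0.108     ]
block 4.449324324324325 10
tin 4.394642857142857 10
nuts 3.8669387755102043 12
the job is handed in; nothing more can be done
None
```

The two wheels are swapped and each flange is back, hub up, on its own spindle. I handed in at about 49 s of the 125 s allowed; the hand-in gives no verdict. I moved both flanges and the felt wheel to the bench between the heads. The flap wheel then went to the square head and the felt wheel to the round one. The small flange went back on the round head and the large one on the square head.

**Checks that agreed:**
- **Seating heights:** each part made contact within about 1 mm of the height expected for fully seated: both wheels at about 60 mm, the small flange at 80 mm and the large flange at 86 mm.
- **Level and hub up:** the last wrist and scene pictures show both stacks level with their hubs up, and the gripper open and clear.
- **Untouched items:** comparing the scene picture before and after shows only image noise at the nuts, emery block and polish tin.

**Checks that disagreed:**
- **Gripper width:** it read about 2 mm under the nominal hub and flap wheel diameters, and about 1 mm under for the felt wheel. I took this as a bias in the reading.
- **Large flange centring:** a rough single-view estimate put its hub about 4 mm from the measured spindle axis in y. The bore allows only 3 mm and the limit is 8 mm. The gripper was within 1 mm of the axis when it let go, so I put this down to a coarse pixel pick and did not recheck it with a second view.

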